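# Load the carbon dipping cassette and lock its lid

## Task

Load the dipping cassette for the next melt: with the red-knobbed slide, feed the carbon blocks out of the magazine, lay every block, with any left lying on the bench, flat in a nest of its own, and leave the slide drawn fully back. Then push the yellow lid round by its free corner until it is fully shut over the blocks, and swing the hasp over the staple until it lies flat on the lid. Do not disturb the other things on the bench.

Things in the scene. Friction and masses are not known exactly. Their poses are not given: they have to be found in the camera images.
- cassette: Steel dipping cassette, fixed to the bench: 256 (x) x 80 (y) mm. Solid end blocks 30 mm long and 36 mm high; between them four nests in a row along x (44 mm along x, 68 mm along y, floor 6 mm over the bench), parted by 6 mm ribs; tops of ribs and side rails 16 mm over the bench. Origin: centre of the underside; z up. A block lying in a nest stands 16 mm above the rails, 4 mm below the shut lid.
- nest1 (a point): Centre of the floor of the nest nearest the lid's pin (75 mm along -x from the cassette's centre). Axes as the cassette's.
- nest2 (a point): Centre of the floor of the second nest (25 mm along -x). Axes as the cassette's.
- nest3 (a point): Centre of the floor of the third nest (25 mm along +x). Axes as the cassette's.
- nest4 (a point): Centre of the floor of the nest nearest the hasp (75 mm along +x). Axes as the cassette's.
- lid (a joint): Lid angle in rad about its upright pin: 0 = fully shut, over all the nests (end stop); grows counter-clockwise seen from above, up to 1.9. The lid is a yellow ladder-like steel plate 256 x 80 mm, 4 mm thick, its underside 36 mm over the bench; shut, it covers the cassette end to end and side to side. Friction at the pin holds it where it is left; about 2 N at the tab moves it.
- lid_pin (a point): Axis of the lid's pin, at the height of the lid's underside, on the end block at -x of the cassette, 114 mm along -x and 28 mm along -y from the cassette's centre. Axes as the cassette's.
- lid_tab (a point): Middle of the outer face of the turned-up push tab at the lid's free corner: 36 mm long along the lid's long edge, 4 mm thick, from 40 to 64 mm over the bench. 220 mm along the lid and 68 mm across it from the pin. Axes turn with the lid: x along the lid away from the pin, y out of the tab's face; push along -y to shut the lid.
- hasp (a joint): Hasp, a slotted steel strip 30 mm wide, 3 mm thick and 60 mm long from its hinge, its free edge bent up 10 mm. Angle in rad about a level hinge along the cassette's x: 0 = lying flat on the shut lid, over the staple; at 1.57 it stands upright; beyond that it leans outwards over the cassette's -y side. Friction holds it where it is left; about 1 N at the tip moves it.
- hasp_hinge (a point): Middle of the hasp's hinge line, 41 mm over the bench at the -y side of the +x end block (114 mm along +x, 47 mm along -y from the cassette's centre). Axes as the cassette's.
- feeder: Magazine fixed to the bench. Origin: centre of its underside, below the stack; x is the feed direction. Bed top 12 mm over the bench, x -155 to +115, y -46 to +46 mm, with a 6 mm lip at its +x end. Tower: x -23 to +23, y -38 to +38 mm, 100 mm high, strapped on top; blocks leave only by the 34 mm high gate at the foot of its +x side. A block fed fully out lies on the bed, centred 80 mm along +x.
- slide (a joint): Travel of the feed slide in m: 0 = drawn back (the stack can drop in front of it), 0.082 = fully pushed in, bottom block fully out. The 23 mm thick slide pushes the bottom block along +x of the feeder, and carries the rest of the stack until it is drawn back. It stays where it is left; about 2 N moves it, a little more under the stack.
- slide_knob (a point): Centre of the top of the slide's red upright cylindrical knob, 78 mm over the bench; knob 26 mm in diameter, 32 mm high, on a thin stem. Axes as the feeder's. Drawn back, the knob is 134 mm behind the feeder's origin; fully in, 52 mm.
- block1: Carbon block, black, 36 (x) x 60 (y) x 26 (z) mm, about 105 g; origin: centre of its underside. Starts lying flat in the magazine's stack, its 60 mm side across the feed direction. Lies in a nest with its 60 mm side across the cassette. There are three or four blocks in all.
- block2: Carbon block, black, 36 (x) x 60 (y) x 26 (z) mm, about 105 g; origin: centre of its underside. Starts lying flat in the magazine's stack, its 60 mm side across the feed direction. Lies in a nest with its 60 mm side across the cassette. There are three or four blocks in all.
- block3: Carbon block, black, 36 (x) x 60 (y) x 26 (z) mm, about 105 g; origin: centre of its underside. Starts on top of the magazine's stack; not always there. Lies in a nest with its 60 mm side across the cassette. There are three or four blocks in all.
- block4: Carbon block, black, 36 (x) x 60 (y) x 26 (z) mm, about 105 g; origin: centre of its underside. Starts lying flat on the bench beyond the cassette's +y side; not always there. Lies in a nest with its 60 mm side across the cassette. There are three or four blocks in all.
- block5: Carbon block, black, 36 (x) x 60 (y) x 26 (z) mm, about 105 g; origin: centre of its underside. Starts lying flat on the bench between magazine and cassette; not always there. Lies in a nest with its 60 mm side across the cassette. There are three or four blocks in all.
- wrench: Open-ended wrench, 160 mm long, lying on the bench; loose, not to be disturbed.
- brush: Flat brush, 200 mm long, lying on the bench beside the magazine; loose, not to be disturbed.
- ladle: Steel ladle, 104 mm wide, 75 mm high, with a 200 mm handle 80 mm over the bench; loose, not to be disturbed.
- ingot: Aluminium ingot, 160 x 50 x 34 mm; loose, not to be disturbed.
- bush: Brass bush, 72 mm in diameter, 50 mm high; loose, not to be disturbed.
- crucible: Graphite crucible, 100 mm in diameter, 105 mm high; loose, not to be disturbed.
Things that resemble listed ones, but are neither listed nor needed, are in the scene too. What is shaped like the block2 but pink or white is not meant. What is shaped like the block5 but orange is not meant.

How it is judged:
By the outcome, as a careful person would: the job done as asked, in the order asked, and still so for the second after the job is handed in, with the robot touching nothing.
Of block3, block4, block5 only 1 to 2 are there at a start; the rules pass over those that are not, and their reading is None.
At some moment in a run one of block1, block2, block3, block4, block5 may be knocked a few centimetres aside while the robot is not near it.
Once in a run the grip may slacken for a moment while it holds something.
It also fails if it takes over 208 s, if anything falls off the work surface, if the arm or the gripper's body presses on something with over 40 N, if the wrist force passes 120 N, or if a joint passes its speed limit or range.

## Robot

A 6-joint arm with a two-finger parallel gripper is mounted at the origin on the work surface. World frame = base frame: x ahead of the robot, y to its left, z up, the work surface at z = 0. Lengths are in mm, angles in degrees, forces in N, time in s.
With the tool pointing down it reaches from about 225 to 875 mm from the base axis. Payload 3.4 kg.
Tool frame: the origin (TCP) lies midway between the tips of the shut fingers; the grasp point (between the pads) lies 19 mm behind it; z points along the fingers, x is the direction in which the jaws open and shut, and the axes are right-handed (so a half turn about z gives the same grasp; the last joint's range is limited). The gripper opens to 85 mm and grips with 20 to 120 N. Pads are 22 mm wide; open, the fingers measure 114 mm over their backs; the gripper's body (76 mm by 85 mm) begins 54 mm behind the grasp point. The pads swing forward as they close: fully open they stand 13 mm farther back than shut.
Start: joints at [-75.802, 15.808, 86.224, -0, 77.962, -6.933], TCP at [207.287, -536.372, 231.328] pointing down, gripper open.
Joint ranges: [-165.64, 165.64], [-43.16, 119.46], [12.63, 154.43], [-67.54, 247.53], [6.08, 155.33], [-154.97, 154.97]. Speed limits (degrees/s): [147.25, 147.25, 180, 180, 180, 180].

## Interface

Orientations are given as [roll, pitch, yaw] about the fixed x, y, z axes, in that order (R = Rz(yaw) Ry(pitch) Rx(roll)).
In Python, from station import telemetry, vision, arm gives the robot as it stands.
- The arm moves only by the tool send_rows, never from a script. Its argument "deltas" is one flat list of numbers, 4 for each row, row after row: the shift along the tool's x, y, z in mm, then the turn about the tool's z in rad. In form: [dx, dy, dz, spin, dx, dy, dz, spin, ...]. A call has 1 to 20 rows; each row shifts and turns the pose as measured when the row begins, along the tool's axes as they then stand; what a row does not reach is not made up. A row lasts 1/12 s, in which the tool goes at most 41.7 mm and 7.16 degrees, less where a joint would pass 70% of its speed; a pose out of reach is approached as far as the arm can. A call is refused whole if a number of a shift passes 41.7 or a number of a turn 0.125, either way. A call with a gripper value outside its range is refused whole. "claw" is the closure, from -1 (fully open) to 1 (shut), set as the call begins (left out, the last holds). The fingers move at their own pace and stop on an object; "grip_force" is the grip in N (left out, the last holds). Time passes only in rows, so rows that do not move let the fingers close. It gives the time, the measured TCP pose, the force and the opening at its end, in the units of the state.
- telemetry.observe(): the state, without advancing time (a new reading comes with each control period).
- vision.snapshot(name): name is "side" or "top"; returns the picture (384x512x3 uint8, red, green, blue); there is no depth.
- vision.camera_info(name): a dict with "camera_matrix" (3x3 intrinsics, pixels), "k1" (the pictures are not rectified: a ray, as slopes to the right and down, at radius r is drawn at 1 + k1 r^2 times it, then the intrinsics apply), "xyz" and "rotation" of the camera in the world. Camera axes: x right, y up, looking along -z (the intrinsics and any distortion apply to the point x, -y, -z); pixel columns grow to the right and rows downward; lengths in mm; the calibration is good to about 2 mm. A picture is of the moment at which its call begins. camera_info takes no time and is no camera call.
- arm.close_job(): hands the job in, once; it reports no verdict.
The state is a dict: "t": time; "qpos": joint angles; "joint_velocities": joint speeds; "joint_efforts": joint torques, N m; "eef_pos": TCP position; "orientation": TCP orientation; "wrist_force": force on the tool from outside, world axes, zero at the start; "moment": the same for the moment, N m; "gripper_width": finger opening in mm.
Only numpy, scipy, OpenCV 4.12 (cv2) and the standard library are available. Lean on these libraries where they do the work, as an engineer would, in place of code of your own. Each camera call takes 0.05 s, during which the arm holds its last target.

## Working session

There is one attempt and no reset: what is moved stays moved. The work goes in short steps, Python scripts to look and compute and a tool call to move; the robot and the scene stay as the last step left them, time stands still between calls to the robot, and variables do not carry over. Pictures are saved under pics/ and viewed, and the job is handed in when it is done.

Besides the shell and the picture viewer there is one more tool, called after "Request:" in YAML: its name, and indented under it one key for each argument. send_rows: Moves the arm, as the interface text tells. Its arguments: {"type":"object","properties":{"deltas":{"type":"array","items":{"type":"number"}},"claw":{"type":"number"},"grip_force":{"type":"number"}},"required":["deltas"]}

```bash
mkdir -p pics; ls
python3 - <<'E'
from station import telemetry, vision, arm
import cv2, numpy as np
print(telemetry.observe())
for n in("side","top"):
    print(n,vision.camera_info(n))
    cv2.imwrite(f"pics/{n}0.png",cv2.resize(vision.snapshot(n)[:,:,::-1],(800,600),interpolation=cv2.INTER_CUBIC))
E
```

```text
pics
{'t': 0.0, 'qpos': array([-7.58016917e+01,  1.58457653e+01,  8.62969228e+01, -9.90005892e-04,
        7.79613253e+01, -6.93475383e+00]), 'joint_velocities': array([-0.02715801,  0.02970342, -0.09335051, -0.07114001,  0.02958403,
        0.08163411]), 'joint_efforts': array([ 3.92644142e-04, -4.16775441e+01, -2.45806861e+01, -3.31304191e-04,
        1.08830718e-02, -5.76579467e-06]), 'eef_pos': array([ 207.14444101, -535.81024896,  230.44634719]), 'orientation': array([-1.79988402e+02,  1.03369401e-01, -6.88667200e+01]), 'wrist_force': array([ 0.0524774 , -0.51594512, -0.4479367 ]), 'moment': array([ 0.01009083, -0.03368634, -0.01080981]), 'gripper_width': 85.41691982919718}
side {'camera_matrix': array([[366.01568461,   0.        , 259.44193174],
       [  0.        , 366.01568461, 190.79547331],
       [  0.        ,   0.        ,   1.        ]]), 'k1': -0.05063325792963889, 'xyz': array([ -62.49783597, -623.64739093, 1076.54212565]), 'rotation': array([ 41.0550553 ,  -0.16276927, -45.01558917])}
top {'camera_matrix': array([[370.48302683,   0.        , 258.91538011],
       [  0.        , 370.48302683, 193.42645998],
       [  0.        ,   0.        ,   1.        ]]), 'k1': -0.03802988329991161, 'xyz': array([ 3.93190419e+02, -9.48535560e-01,  1.11949775e+03]), 'rotation': array([  9.46911946,   0.9468726 , -88.81430278])}
```

View pics/top0.png

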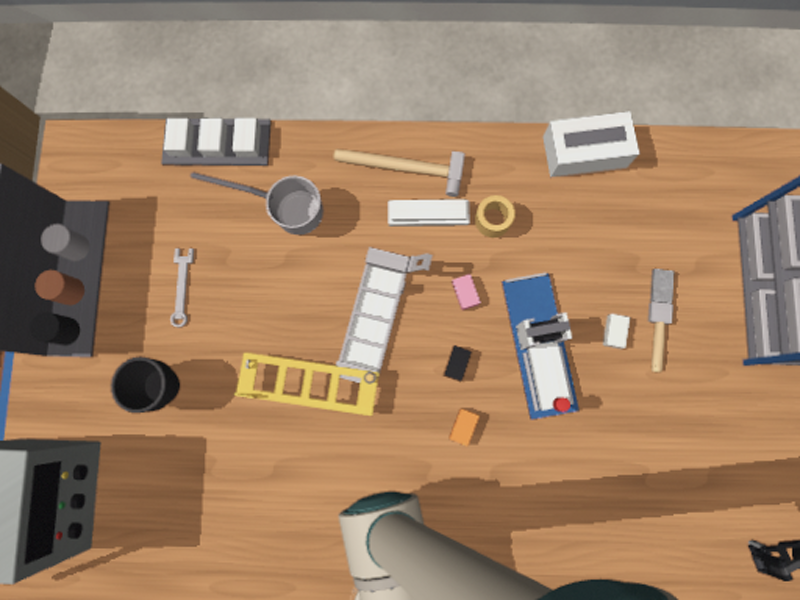

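View pics/side0.png

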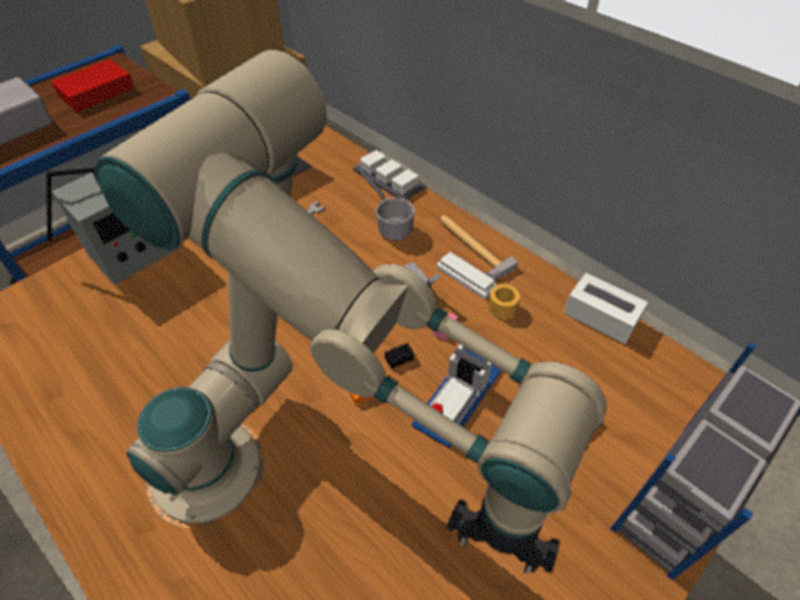

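```bash
cat > h.py <<'E'
from station import telemetry, vision, arm
import cv2, numpy as np
from scipy.spatial.transform import Rotation as Ro
from scipy.optimize import least_squares
CI={n:vision.camera_info(n) for n in("side","top")}
def proj(n,P):
    c=CI[n];P=np.atleast_2d(np.asarray(P,float));R=Ro.from_euler('xyz',c['rotation'],degrees=True).as_matrix()
    q=(P-c['xyz'])@R; q=q*[1,-1,-1]
    return cv2.projectPoints(q,np.zeros(3),np.zeros(3),c['camera_matrix'],np.array([c['k1'],0,0,0.]))[0][:,0]
def back(n,uv,z):
    c=CI[n];R=Ro.from_euler('xyz',c['rotation'],degrees=True).as_matrix()
    uv=np.atleast_2d(np.asarray(uv,float))
    s=cv2.undistortPoints(uv[:,None],c['camera_matrix'],np.array([c['k1'],0,0,0.]))[:,0]
    d=np.c_[s[:,0],-s[:,1],-np.ones(len(s))]@R.T
    t=(z-c['xyz'][2])/d[:,2]
    return c['xyz']+d*t[:,None]
def crop(im,u,v,w,h,k,fn):
    "crop in native px -> upscaled by k"
    cv2.imwrite(fn,cv2.resize(im[v:v+h,u:u+w,::-1],None,fx=k,fy=k,interpolation=cv2.INTER_CUBIC))
def locl(o,yaw,pts):
    c,s=np.cos(yaw),np.sin(yaw);pts=np.atleast_2d(np.asarray(pts,float))
    return np.c_[o[0]+c*pts[:,0]-s*pts[:,1],o[1]+s*pts[:,0]+c*pts[:,1],pts[:,2]]
E
python3 - <<'E'
from h import *
im=vision.snapshot("top")
cv2.imwrite("pics/raw_top0.png",im[:,:,::-1])
crop(im,145,150,135,120,5.9,"pics/c1.png")
crop(im,270,160,140,115,5.7,"pics/c2.png")
print(back("top",[(457*.64,363*.64)],26), proj("top",telemetry.observe()['eef_pos']))
E
```

```text
[[461.09423532 -80.1460089   26.        ]] [[495.42387922 340.41144849]]
```

View pics/c1.png

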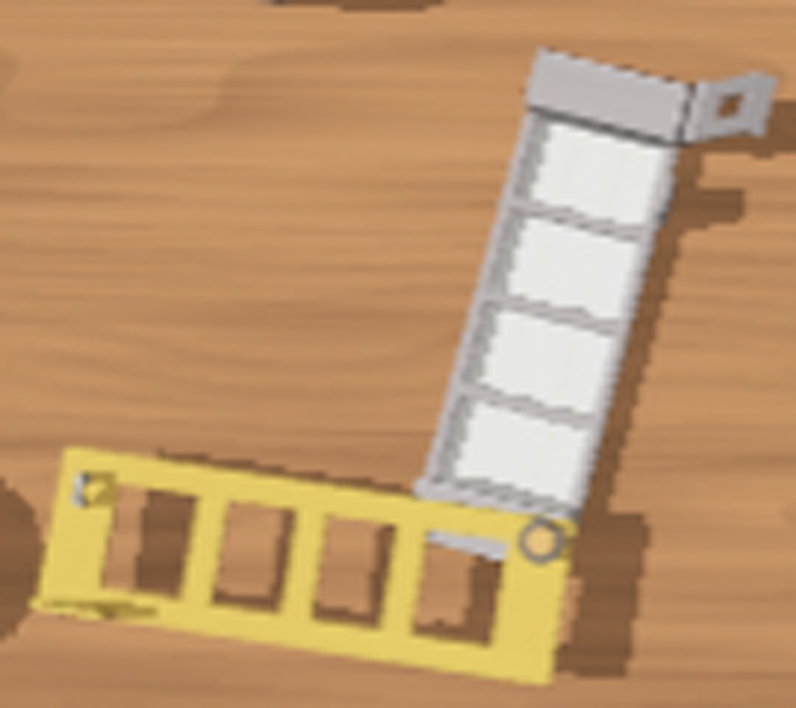

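View pics/c2.png

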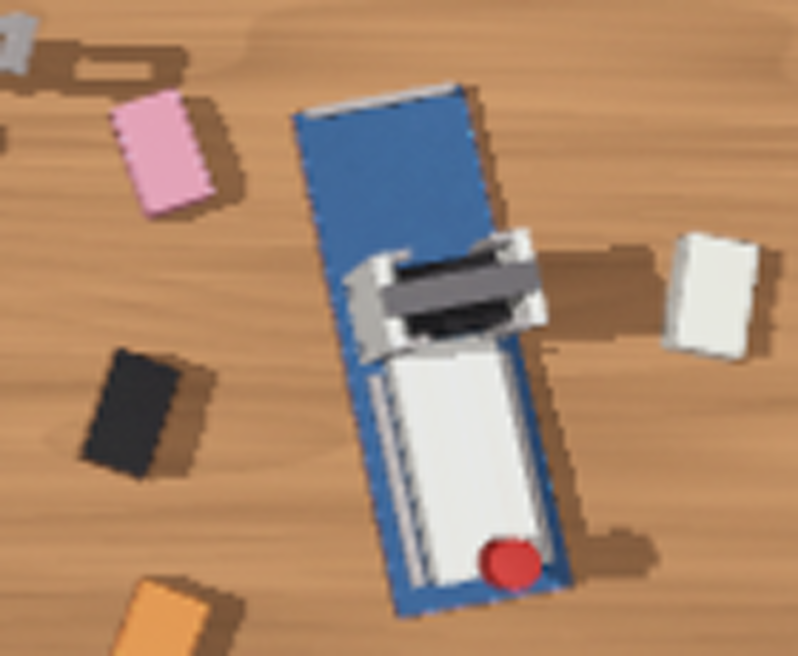

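```bash
cat > fit.py <<'E'
from h import *
def nat(p,off,k): return (np.array(p,float)+.5)/k-.5+off
def fitpose(px,pts,x0):
    f=lambda q:(proj("top",locl(q[:2],q[2],pts))-px).ravel()
    r=least_squares(f,x0,loss='soft_l1',f_scale=.5); return r.x,f(r.x).reshape(-1,2)
px=nat([(541,48),(693,84),(680,143),(526,102),(512,208),(488,299),(464,390),(640,233),(618,325),(592,418)],(145,150),5.9)
pts=[(128,40,36),(128,-40,36),(98,-40,36),(98,40,36),(50,34,16),(0,34,16),(-50,34,16),(50,-34,16),(0,-34,16),(-50,-34,16)]
c,r=fitpose(px,pts,[500,20,-.2]);print("cass",c[:2],np.degrees(c[2]));print(r.round(2))
px=nat([(65,447),(577,520),(550,685),(38,607),(541,540)],(145,150),5.9)
pts=[(242,-12,40),(-14,-12,40),(-14,68,40),(242,68,40),(0,0,43)]
l,r=fitpose(px,pts,[400,60,1.4]);print("lid pin",l[:2],np.degrees(l[2]),"angle",l[2]-c[2]);print(r.round(2))
print("pin from cass",locl(c[:2],c[2],[(-114,-28,36)]),"hasp",locl(c[:2],c[2],[(114,-47,41)]))
px=nat([(398,617),(573,585),(295,118),(512,563)],(270,160),5.7)
pts=[(-155,46,12),(-155,-46,12),(115,46,12),(-134,0,78)]
f,r=fitpose(px,pts,[500,-200,.2]);print("feed",f[:2],np.degrees(f[2]));print(r.round(2))
px=nat([(120,348),(180,372),(143,478),(80,458)],(270,160),5.7)
pts=[(18,30,26),(18,-30,26),(-18,-30,26),(-18,30,26)]
pts=[(30,18,26),(30,-18,26),(-30,-18,26),(-30,18,26)]
b,r=fitpose(px,pts,[460,-80,-.2]);print("b5 long axis",b[:2],np.degrees(b[2]));print(r.round(2))
E
python3 fit.py
```

```text
cass [548.18858577  82.352707  ] -13.404148381176258
[[-0.1  -0.14]
 [-0.2   0.14]
 [-0.51 -0.41]
 [-0.17  0.09]
 [ 0.51 -0.94]
 [ 0.22 -0.6 ]
 [-0.13 -0.04]
 [ 0.46  0.31]
 [-0.04  0.58]
 [ 0.08  0.9 ]]
lid pin [431.36150213  82.37404091] -276.9606455409863 angle -4.599928640461769
[[ 0.27 -0.05]
 [-0.4   0.06]
 [ 0.04 -0.17]
 [-0.19  0.09]
 [ 0.24  0.06]]
pin from cass [[430.8031354   81.54274246  36.        ]] hasp [[648.18766103  10.20573931  41.        ]]
feed [ 520.8420442  -235.12676247] 11.227695334179991
[[ 0.27  0.27]
 [ 0.18  0.23]
 [-0.14 -1.04]
 [-0.31 -0.03]]
b5 long axis [461.39103949 -80.32786168] -19.087920646666145
[[-0.46 -0.09]
 [ 0.53 -0.1 ]
 [ 0.25  0.55]
 [-0.29 -0.21]]
```

```bash
cat > ov.py <<'E'
from h import *
def overlay(im,u,v,w,h,k,fn,segs):
    o=cv2.resize(im[v:v+h,u:u+w,::-1],None,fx=k,fy=k,interpolation=cv2.INTER_CUBIC)
    for P,col in segs:
        q=(proj("top",P)-[u,v]+.5)*k-.5
        cv2.polylines(o,[np.round(q*8).astype(int).reshape(-1,1,2)],True,col,1,cv2.LINE_AA,3)
    cv2.imwrite(fn,o)
def rect(o,yaw,x0,x1,y0,y1,z): return locl(o,yaw,[(x0,y0,z),(x1,y0,z),(x1,y1,z),(x0,y1,z)])
E
cat > o1.py <<'E'
from ov import *
im=cv2.imread("pics/raw_top0.png")[:,:,::-1]
c=(548.2,82.35);y=np.radians(-13.4)
S=[(rect(c,y,98,128,-40,40,36),(0,0,255))]
for n in(-75,-25,25,75):
    S+=[(rect(c,y,n-22,n+22,-34,34,16),(255,0,0)),(rect(c,y,n-22,n+22,-34,34,6),(0,200,0))]
S+=[(rect((431,82),np.radians(83.05),-14,242,-12,68,40),(0,0,255))]
overlay(im,145,150,135,120,5.9,"pics/o1.png",S)
f=(520.8,-235.1);y=np.radians(11.23)
S=[(rect(f,y,-155,115,-46,46,12),(0,0,255)),(rect(f,y,-23,23,-38,38,112),(0,255,0)),(rect(f,y,-23,23,-38,38,100),(0,255,255))]
overlay(im,270,160,140,115,5.7,"pics/o2.png",S)
E
python3 o1.py
```

```text
(no output)
```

View pics/o1.png

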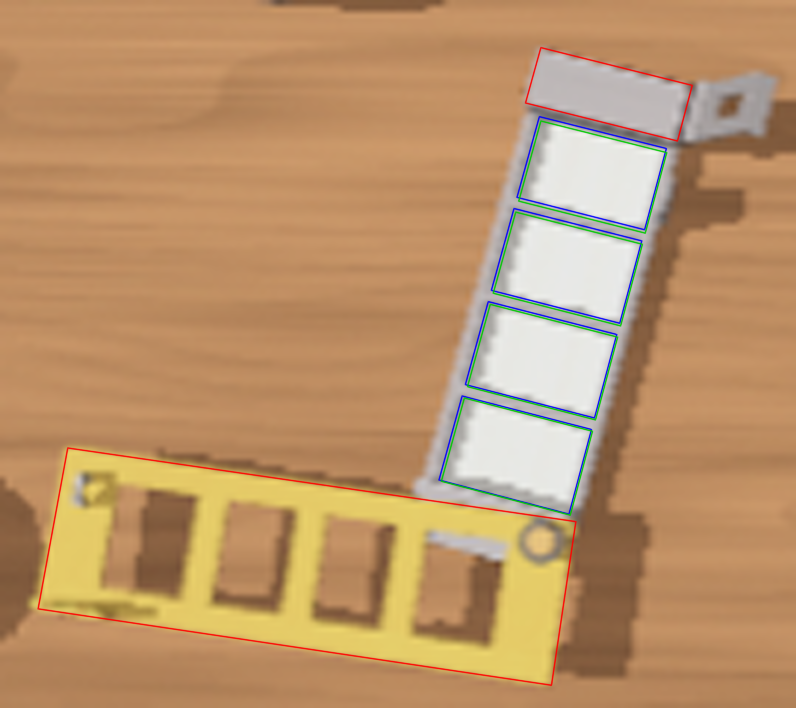

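View pics/o2.png

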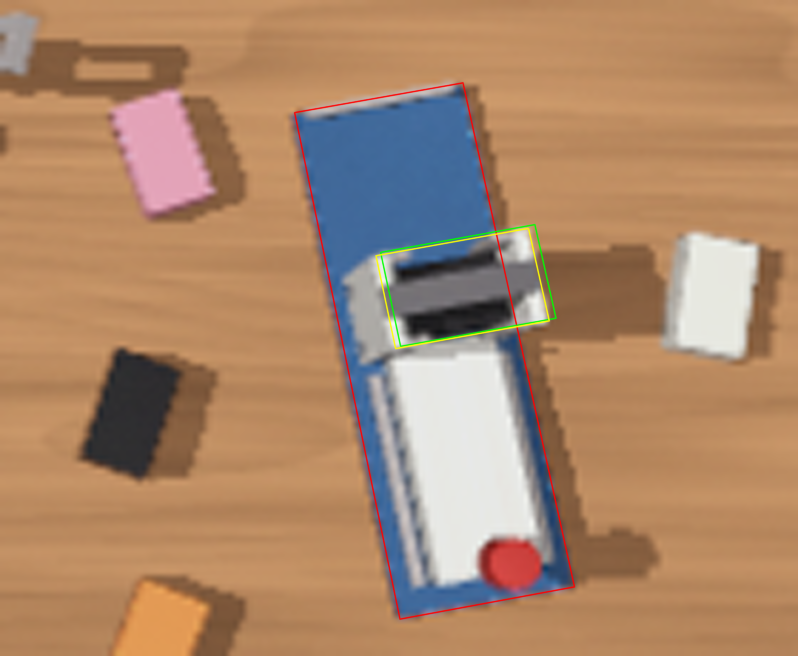

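```bash
cat > go.py <<'E'
import sys
from h import *
C=(548.2,82.35,-13.4);F=(520.8,-235.1,11.23)
def L(o,x,y): return locl(o[:2],np.radians(o[2]),[(x,y,0)])[0][:2]
T={"knob":(*L(F,-134,0),F[2]-90),"knobin":(*L(F,-52,0),F[2]-90),"fed":(*L(F,80,0),F[2]-90),"b5":(461.4,-80.3,-19.1)}
for i,x in enumerate((-75,-25,25,75)): T[f"n{i+1}"]=(*L(C,x,0),C[2]-90)
def go(t):
    s=telemetry.observe();p=s['eef_pos'];yaw=s['orientation'][2]
    dy=(t[2]-yaw+180)%360-180
    y=np.radians(t[2]);d=np.array(t[:2])-p[:2]
    print("t%.1f"%s['t'],"pos",p.round(1),"ori",s['orientation'].round(2),"F",s['wrist_force'].round(1),"w%.1f"%s['gripper_width'],"j6 %.0f"%s['qpos'][5])
    print("target",np.round(t,1),"spin %.3f then dx %.1f dy %.1f"%(-np.radians(dy),d@[np.cos(y),np.sin(y)],d@[np.sin(y),-np.cos(y)]))
if __name__=="__main__":
    a=sys.argv[1]
    go(T[a] if a in T else tuple(map(float,a.split(","))))
E
python3 go.py knob
```

```text
t0.1 pos [ 207.2 -536.   230.6] ori [-1.7999e+02  8.0000e-02 -6.8870e+01] F [-0.6  0.5  0.1] w85.0 j6 -7
target [ 389.4 -261.2  -78.8] spin 0.173 then dx -234.0 dy -232.2
```

Request:
send_rows:
  deltas: [0,0,0,0.087,0,0,0,0.087,-24,-24,0,0,-24,-24,0,0,-24,-24,0,0,-24,-24,0,0,-24,-24,0,0,-24,-24,0,0,-24,-24,0,0,-24,-24,0,0,-24,-24,0,0,0,0,0,0]
  claw: -0.2
  grip_force: 50

```text
t: 1.15
eef_pos: [384.0, -274.2, 225.6]
orientation: [179.9, 0.5, -79.8]
wrist_force: [0.7, -0.1, -0.6]
gripper_width: 51.4
```

```bash
python3 go.py knob
```

```text
t1.1 pos [ 384.  -274.2  225.6] ori [179.91   0.47 -79.84] F [ 0.7 -0.1 -0.6] w51.4 j6 36
target [ 389.4 -261.2  -78.8] spin -0.019 then dx -11.7 dy -7.8
```

Request:
send_rows:
  deltas: [-6,-4,10,-0.019,-6,-4,30,0,0,0,30,0,0,0,30,0,0,0,30,0,0,0,20,0,0,0,0,0]

```text
t: 1.73
eef_pos: [389.6, -260.0, 68.9]
orientation: [-179.9, 0.2, -78.3]
wrist_force: [-0.6, -0.1, -0.4]
gripper_width: 51.3
```

```bash
python3 go.py knob
python3 - <<'E'
from h import *
im=vision.snapshot("top");crop(im,270,160,140,115,5.7,"pics/k1.png")
im=vision.snapshot("side");crop(im,200,180,180,120,4.4,"pics/k2.png")
E
```

```text
t1.7 pos [ 389.6 -260.    68.9] ori [-1.7995e+02  1.6000e-01 -7.8320e+01] F [-0.6 -0.1 -0.4] w51.3 j6 36
target [ 389.4 -261.2  -78.8] spin 0.008 then dx 1.2 dy 0.5
```

View pics/k2.png

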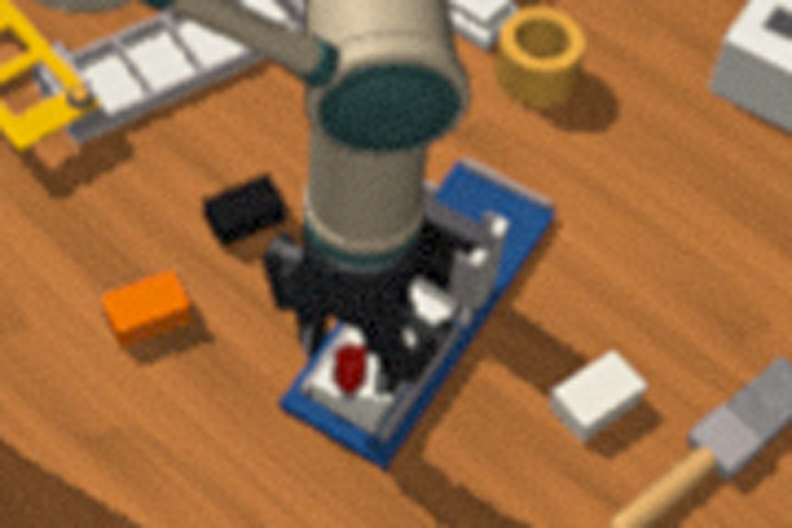

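View pics/k1.png

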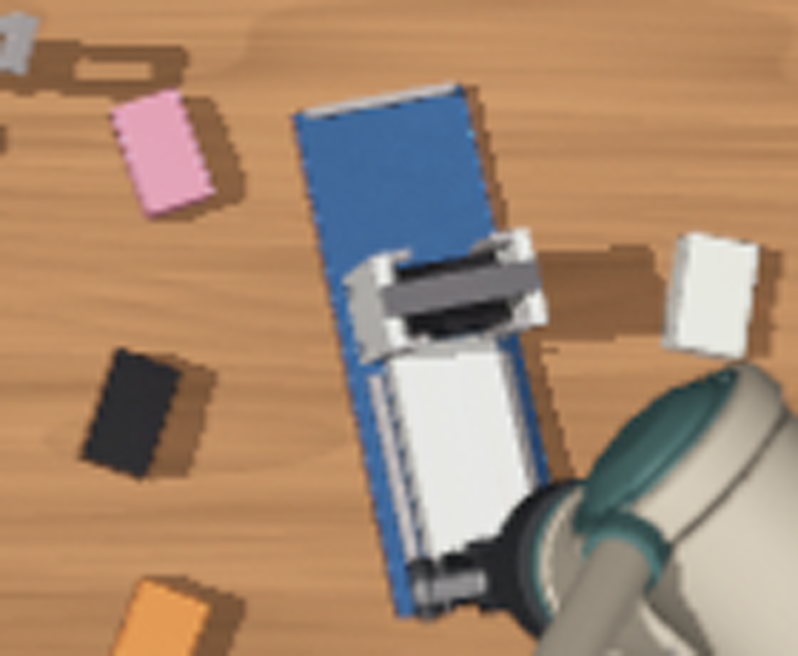

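Request:
send_rows:
  deltas: [1.2,0.5,10,0.008,0,0,8,0,0,0,0,0]

```text
t: 2.08
eef_pos: [393.8, -266.4, 57.1]
orientation: [-179.5, -0.5, -78.9]
wrist_force: [-0.6, -0.4, 1.2]
gripper_width: 51.4
```

Request:
send_rows:
  deltas: [0,0,0,0,0,0,0,0,0,0,0,0,0,0,0,0,0,0,0,0,0,0,0,0]
  claw: 1

```text
t: 2.58
eef_pos: [392.7, -260.7, 59.0]
orientation: [-179.4, 0.1, -79.1]
wrist_force: [-0.1, 0.6, -5.5]
gripper_width: 24.9
```

```bash
python3 go.py knobin
```

```text
t2.6 pos [ 392.7 -260.7   59. ] ori [-1.7937e+02  1.1000e-01 -7.9110e+01] F [-0.1  0.6 -5.5] w24.9 j6 36
target [ 469.8 -245.2  -78.8] spin -0.006 then dx -0.1 dy -78.6
```

Request:
send_rows:
  deltas: [0,-6,0,0,0,-10,0,0,0,-10,0,0,0,-10,0,0,0,-10,0,0,0,-10,0,0,0,-10,0,0,0,-8,0,0,0,0,0,0]

```text
t: 3.33
eef_pos: [464.1, -246.3, 59.0]
orientation: [179.8, 0.3, -79.0]
wrist_force: [-1.3, 0.1, -4.3]
gripper_width: 24.7
```

```bash
python3 go.py knobin
```

```text
t3.3 pos [ 464.1 -246.3   59. ] ori [179.78   0.26 -79.  ] F [-1.3  0.1 -4.3] w24.7 j6 43
target [ 469.8 -245.2  -78.8] spin -0.004 then dx 0.0 dy -5.8
```

Request:
send_rows:
  deltas: [0,-3,0,0,0,-3,0,0,0,-3,0,0,0,-3,0,0]

```text
t: 3.67
eef_pos: [472.9, -244.5, 58.9]
orientation: [179.3, 0.3, -78.8]
wrist_force: [-15.3, -6.2, 3.9]
gripper_width: 24.8
```

```bash
python3 go.py knobin
python3 - <<'E'
from h import *
im=vision.snapshot("top");crop(im,270,160,140,115,5.7,"pics/k3.png")
E
```

```text
t3.7 pos [ 472.9 -244.5   58.9] ori [179.26   0.26 -78.82] F [-15.3  -6.2   3.9] w24.8 j6 44
target [ 469.8 -245.2  -78.8] spin -0.001 then dx 0.1 dy 3.2
```

View pics/k3.png

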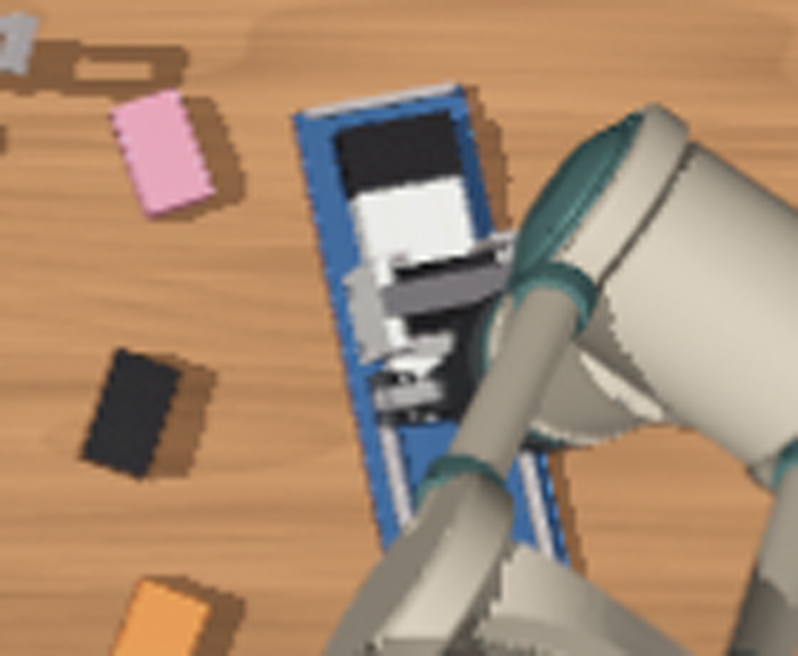

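Request:
send_rows:
  deltas: [0,8,0,0,0,12,0,0,0,12,0,0,0,12,0,0,0,12,0,0,0,12,0,0,0,10,0,0,0,4,0,0,0,3,0,0,0,3,0,0,0,3,0,0]

```text
t: 4.63
eef_pos: [392.9, -260.7, 59.1]
orientation: [-178.3, 0.1, -79.8]
wrist_force: [15.3, 6.1, -13.0]
gripper_width: 24.4
```

```bash
python3 go.py knob
```

```text
t4.6 pos [ 392.9 -260.7   59.1] ori [-1.7832e+02  1.2000e-01 -7.9830e+01] F [ 15.3   6.1 -13. ] w24.4 j6 35
target [ 389.4 -261.2  -78.8] spin -0.018 then dx -0.2 dy 3.6
```

Request:
send_rows:
  deltas: [0,0,0,0,0,0,0,0,0,0,0,0,0,0,-10,0,0,0,-25,0,0,0,-35,0,0,0,-35,0,0,0,0,0]
  claw: -1

```text
t: 5.3
eef_pos: [383.6, -263.2, 170.6]
orientation: [-179.0, 0.1, -79.6]
wrist_force: [0.4, -1.7, 0.3]
gripper_width: 85.3
```

```bash
python3 go.py fed
python3 - <<'E'
from h import *
im=vision.snapshot("top");crop(im,270,160,140,115,5.7,"pics/k4.png")
E
```

```text
t5.3 pos [ 383.6 -263.2  170.6] ori [-1.7895e+02  1.1000e-01 -7.9650e+01] F [ 0.4 -1.7  0.3] w85.3 j6 35
target [ 599.3 -219.5  -78.8] spin -0.015 then dx -0.9 dy -220.0
```

View pics/k4.png

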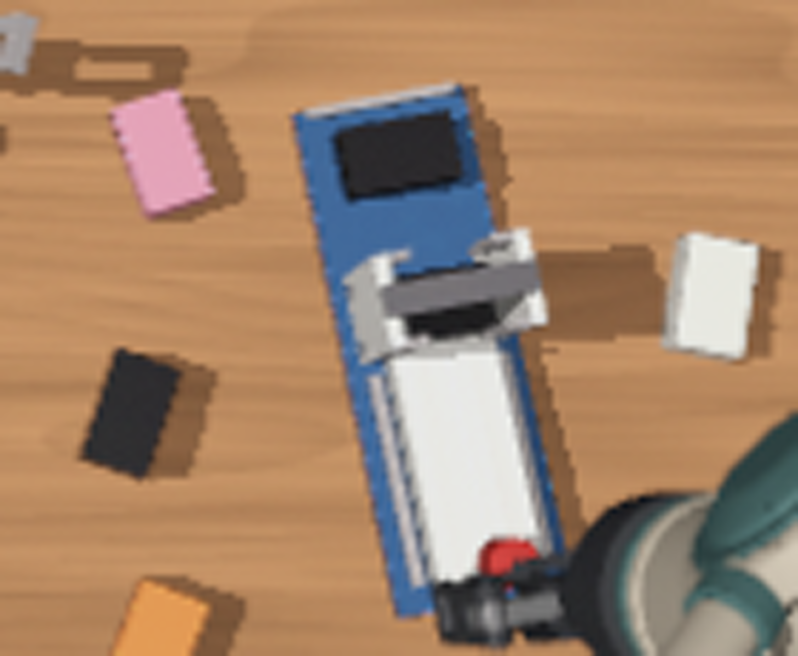

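Run:
```python
from fit import *
px=nat([(333,131),(450,110),(464,178),(349,201)],(270,160),5.7)
b,r=fitpose(px,[(18,30,38),(18,-30,38),(-18,-30,38),(-18,30,38)],[600,-220,.2]);print("FED",b[:2],np.degrees(b[2]),r.round(1))
```

```text
cass [548.18858577  82.352707  ] -13.404148381176258
[[-0.1  -0.14]
 [-0.2   0.14]
 [-0.51 -0.41]
 [-0.17  0.09]
 [ 0.51 -0.94]
 [ 0.22 -0.6 ]
 [-0.13 -0.04]
 [ 0.46  0.31]
 [-0.04  0.58]
 [ 0.08  0.9 ]]
lid pin [431.36150213  82.37404091] -276.9606455409863 angle -4.599928640461769
[[ 0.27 -0.05]
 [-0.4   0.06]
 [ 0.04 -0.17]
 [-0.19  0.09]
 [ 0.24  0.06]]
pin from cass [[430.8031354   81.54274246  36.        ]] hasp [[648.18766103  10.20573931  41.        ]]
feed [ 520.8420442  -235.12676247] 11.227695334179991
[[ 0.27  0.27]
 [ 0.18  0.23]
 [-0.14 -1.04]
 [-0.31 -0.03]]
b5 long axis [461.39103949 -80.32786168] -19.087920646666145
[[-0.46 -0.09]
 [ 0.53 -0.1 ]
 [ 0.25  0.55]
 [-0.29 -0.21]]
FED [ 597.52231121 -218.00553651] 11.669398688801513 [[ 0.4  0.2]
 [-0.4  0.2]
 [-0.2 -0. ]
 [ 0.2 -0.4]]
```

Request:
send_rows:
  deltas: [0,-25,0,-0.015,0,-25,0,0,0,-25,0,0,0,-25,0,0,0,-25,0,0,0,-25,0,0,0,-25,0,0,0,-25,0,0,0,-20,0,0,0,0,0,0]

```text
t: 6.18
eef_pos: [596.2, -219.0, 163.3]
orientation: [179.8, 0.4, -79.0]
wrist_force: [0.5, -0.7, -0.5]
gripper_width: 85.5
```

```bash
python3 go.py fed
```

```text
t6.2 pos [ 596.2 -219.   163.3] ori [179.83   0.39 -78.95] F [ 0.5 -0.7 -0.5] w85.5 j6 52
target [ 599.3 -219.5  -78.8] spin -0.003 then dx 1.1 dy -2.9
```

Request:
send_rows:
  deltas: [1,-2.5,25,0,0,0,30,0,0,0,30,0,0,0,30,0,0,0,15,0,0,0,0,0]

```text
t: 6.68
eef_pos: [591.8, -220.3, 25.8]
orientation: [179.3, 0.4, -78.8]
wrist_force: [0.1, -0.2, 0.2]
gripper_width: 85.3
```

```bash
python3 go.py fed
```

```text
t6.7 pos [ 591.8 -220.3   25.8] ori [179.26   0.37 -78.76] F [ 0.1 -0.2  0.2] w85.3 j6 52
target [ 599.3 -219.5  -78.8] spin 0.000 then dx 0.7 dy -7.5
```

Request:
send_rows:
  deltas: [0.5,-6.5,5,0,0,0,1,0,0,0,0,0]

```text
t: 6.93
eef_pos: [595.8, -220.0, 18.8]
orientation: [179.0, 0.5, -78.8]
wrist_force: [0.4, -0.2, -0.0]
gripper_width: 85.6
```

```bash
python3 go.py fed;python3 go.py fed
```

```text
t6.9 pos [ 595.8 -220.    18.8] ori [179.02   0.46 -78.79] F [ 0.4 -0.2 -0. ] w85.6 j6 53
target [ 599.3 -219.5  -78.8] spin -0.000 then dx 0.2 dy -3.5
t6.9 pos [ 595.8 -220.    18.8] ori [179.02   0.46 -78.79] F [ 0.4 -0.2 -0. ] w85.6 j6 53
target [ 599.3 -219.5  -78.8] spin -0.000 then dx 0.2 dy -3.5
```

Request:
send_rows:
  deltas: [0,-3,0,0,0,0,0,0]

```text
t: 7.1
eef_pos: [600.2, -220.3, 20.9]
orientation: [179.2, 0.3, -78.8]
wrist_force: [0.3, 0.7, -0.4]
gripper_width: 85.4
```

Request:
send_rows:
  deltas: [0,0,0,0,0,0,0,0,0,0,0,0,0,0,0,0,0,0,0,0]
  claw: 1
  grip_force: 60

```text
t: 7.52
eef_pos: [602.8, -221.2, 25.3]
orientation: [179.5, 0.0, -78.8]
wrist_force: [-0.5, -0.3, -1.5]
gripper_width: 58.2
```

```bash
python3 go.py fed
```

```text
t7.5 pos [ 602.8 -221.2   25.3] ori [ 1.7953e+02  3.0000e-02 -7.8760e+01] F [-0.5 -0.3 -1.5] w58.2 j6 53
target [ 599.3 -219.5  -78.8] spin 0.000 then dx -2.4 dy 3.2
```

Request:
send_rows:
  deltas: [0,0,0,0,0,0,0,0,0,0,0,0]
  claw: -0.6

```text
t: 7.77
eef_pos: [602.7, -221.2, 25.3]
orientation: [179.5, 0.0, -78.7]
wrist_force: [-0.3, 0.6, 0.4]
gripper_width: 68.4
```

```bash
python3 go.py fed
```

```text
t7.8 pos [ 602.7 -221.2   25.3] ori [ 1.7953e+02  3.0000e-02 -7.8750e+01] F [-0.3  0.6  0.4] w68.4 j6 53
target [ 599.3 -219.5  -78.8] spin 0.000 then dx -2.3 dy 3.0
```

Request:
send_rows:
  deltas: [0,0,0,0,0,0,0,0,0,0,0,0]

```text
t: 8.02
eef_pos: [602.5, -221.2, 25.1]
orientation: [179.5, 0.0, -78.8]
wrist_force: [0.1, 0.4, -0.4]
gripper_width: 68.6
```

```bash
python3 go.py fed
```

```text
t8.0 pos [ 602.5 -221.2   25.1] ori [ 1.795e+02  5.000e-02 -7.875e+01] F [ 0.1  0.4 -0.4] w68.6 j6 53
target [ 599.3 -219.5  -78.8] spin 0.000 then dx -2.2 dy 2.8
```

Request:
send_rows:
  deltas: [-1,1.5,3,0,-1,1.5,3,0,0,0,1,0,0,0,0,0,0,0,0,0,0,0,0,0,0,0,0,0]

```text
t: 8.6
eef_pos: [598.3, -219.5, 16.8]
orientation: [179.5, 0.1, -78.8]
wrist_force: [0.3, -0.2, 0.9]
gripper_width: 68.4
```

```bash
python3 go.py fed
```

```text
t8.6 pos [ 598.3 -219.5   16.8] ori [ 1.7945e+02  9.0000e-02 -7.8760e+01] F [ 0.3 -0.2  0.9] w68.4 j6 53
target [ 599.3 -219.5  -78.8] spin 0.000 then dx 0.3 dy -0.9
```

Request:
send_rows:
  deltas: [0,0,-1,0,0,0,0,0,0,0,0,0,0,0,0,0,0,0,0,0,0,0,0,0]
  claw: 1

```text
t: 9.1
eef_pos: [598.4, -219.6, 18.0]
orientation: [179.5, 0.1, -78.8]
wrist_force: [0.4, 0.1, 1.4]
gripper_width: 58.3
```

Request:
send_rows:
  deltas: [0,0,-5,0,0,0,-10,0,0,0,-20,0,0,0,-20,0,0,0,-20,0,0,0,-20,0,0,0,-20,0,0,0,0,0,0,0,0,0,0,0,0,0,0,0,0,0]

```text
t: 10.02
eef_pos: [598.1, -218.7, 141.1]
orientation: [179.4, 0.2, -78.7]
wrist_force: [0.4, -0.1, -0.1]
gripper_width: 58.4
```

```bash
python3 go.py n3
python3 - <<'E'
from h import *
im=vision.snapshot("top");crop(im,270,130,140,115,5.7,"pics/k5.png")
im=vision.snapshot("side");crop(im,220,140,180,135,4.4,"pics/k6.png")
E
```

```text
t10.0 pos [ 598.1 -218.7  141.1] ori [ 1.7936e+02  1.6000e-01 -7.8750e+01] F [ 0.4 -0.1 -0.1] w58.4 j6 53
target [ 572.5   76.6 -103.4] spin 0.430 then dx -281.3 dy 93.4
```

View pics/k6.png

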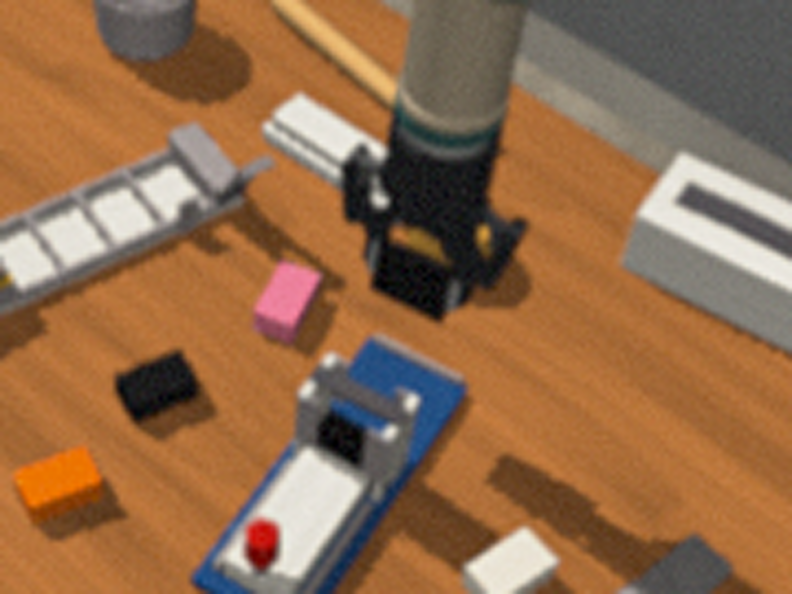

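Request:
send_rows:
  deltas: [0,0,0,0.1,0,0,0,0.11,0,0,0,0.11,0,0,0,0.11,-25,8.5,0,0,-26,8.5,0,0,-26,8.5,0,0,-26,8.5,0,0,-26,8.5,0,0,-26,8.5,0,0,-26,8.5,0,0,-26,8.5,0,0,-26,8.5,0,0,-26,8.5,0,0,-22,8,0,0,0,0,0,0,0,0,0,0,0,0,0,0,0,0,0,0]

```text
t: 11.7
eef_pos: [567.9, 89.2, 119.3]
orientation: [177.0, -0.3, -104.9]
wrist_force: [0.2, 0.6, -1.5]
gripper_width: 58.4
```

```bash
python3 go.py n3
```

```text
t11.7 pos [567.9  89.2 119.3] ori [ 177.05   -0.31 -104.91] F [ 0.2  0.6 -1.5] w58.4 j6 106
target [ 572.5   76.6 -103.4] spin -0.026 then dx 11.3 dy -7.4
```

Request:
send_rows:
  deltas: [2,-1,0,-0.026,3,-2,0,0,2,-2,0,0,2,-1,0,0,0,0,0,0,0,0,0,0,0,0,0,0,0,0,0,0]

```text
t: 12.37
eef_pos: [572.5, 72.3, 118.0]
orientation: [177.0, -0.3, -103.9]
wrist_force: [-1.2, 0.1, -1.1]
gripper_width: 58.4
```

```bash
python3 go.py n3
```

```text
t12.4 pos [572.5  72.3 118. ] ori [ 176.99   -0.35 -103.92] F [-1.2  0.1 -1.1] w58.4 j6 104
target [ 572.5   76.6 -103.4] spin -0.009 then dx -4.1 dy 1.0
```

Request:
send_rows:
  deltas: [-2,0,10,-0.009,-2,-1,15,0,0,-1,15,0,0,-1,15,0,0,-1,10,0,0,0,5,0,0,0,0,0,0,0,0,0,0,0,0,0,0,0,0,0]

```text
t: 13.2
eef_pos: [574.3, 78.0, 43.5]
orientation: [177.1, -0.2, -103.2]
wrist_force: [-0.1, 0.4, -0.8]
gripper_width: 58.8
```

```bash
python3 go.py n3
python3 - <<'E'
from h import *
im=vision.snapshot("top");crop(im,145,150,135,120,5.9,"pics/p1.png")
im=vision.snapshot("side");crop(im,190,100,140,110,5.4,"pics/p2.png")
E
```

```text
t13.2 pos [574.3  78.   43.5] ori [ 177.11   -0.23 -103.17] F [-0.1  0.4 -0.8] w58.8 j6 103
target [ 572.5   76.6 -103.4] spin 0.004 then dx 1.8 dy 1.4
```

View pics/p1.png

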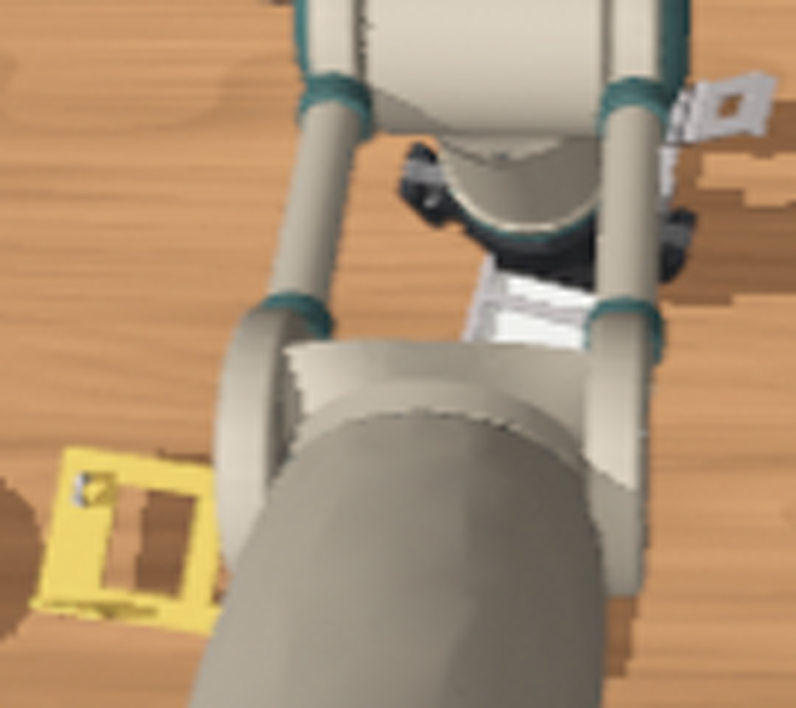

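View pics/p2.png

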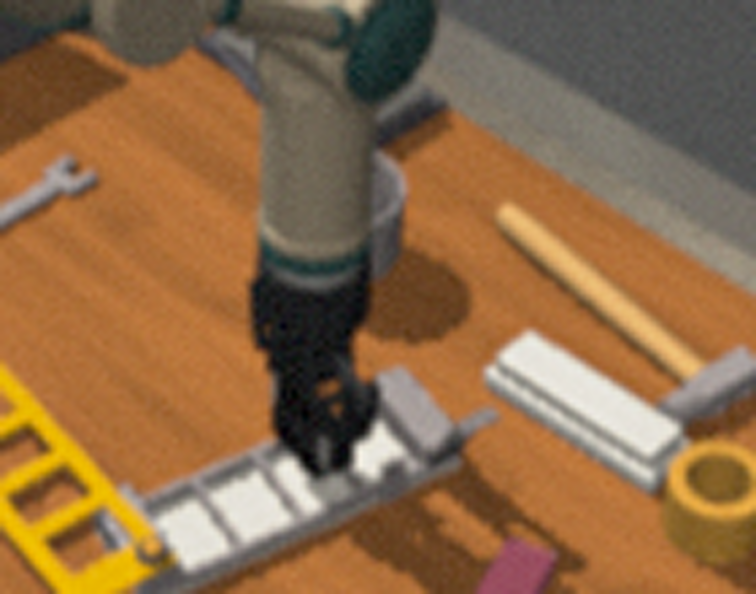

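Request:
send_rows:
  deltas: [1,0,4,0,0.5,0,4,0,0,0,4,0,0,0,4,0,0,0,4,0,0,0,3,0,0,0,0,0,0,0,0,0,0,0,0,0,0,0,0,0]

```text
t: 14.13
eef_pos: [573.4, 76.4, 19.2]
orientation: [177.2, -0.2, -103.2]
wrist_force: [0.4, -0.5, -1.9]
gripper_width: 58.5
```

```bash
python3 go.py n3
```

```text
t14.1 pos [573.4  76.4  19.2] ori [ 177.23   -0.2  -103.19] F [ 0.4 -0.5 -1.9] w58.5 j6 103
target [ 572.5   76.6 -103.4] spin 0.004 then dx 0.1 dy 0.9
```

Request:
send_rows:
  deltas: [0,0.5,2,0,0,0,2,0,0,0,2,0,0,0,0,0,0,0,0,0,0,0,0,0]

```text
t: 14.63
eef_pos: [573.0, 76.7, 13.1]
orientation: [177.3, -0.2, -103.2]
wrist_force: [0.7, -0.6, -1.8]
gripper_width: 58.6
```

```bash
python3 go.py n3
```

```text
t14.6 pos [573.   76.7  13.1] ori [ 177.31   -0.18 -103.18] F [ 0.7 -0.6 -1.8] w58.6 j6 103
target [ 572.5   76.6 -103.4] spin 0.004 then dx 0.2 dy 0.5
```

Request:
send_rows:
  deltas: [0,0,0,0,0,0,0,0,0,0,0,0,0,0,0,0,0,-0.2,-5,0,0,-0.5,-10,0,0,-1,-20,0,0,-1,-20,0,0,-1,-20,0,0,-1,-20,0,0,-1,-20,0,0,0,0,0,0,0,0,0,0,0,0,0]
  claw: -0.6

```text
t: 15.8
eef_pos: [585.9, 74.3, 140.3]
orientation: [177.7, -0.1, -103.2]
wrist_force: [-0.3, 0.1, -0.5]
gripper_width: 68.1
```

```bash
python3 go.py knob;  python3 - <<'E'
from h import *
im=vision.snapshot("side");crop(im,190,100,140,110,5.4,"pics/p3.png")
E
```

```text
t15.8 pos [585.9  74.3 140.3] ori [ 1.7767e+02 -1.0000e-01 -1.0318e+02] F [-0.3  0.1 -0.5] w68.1 j6 103
target [ 389.4 -261.2  -78.8] spin -0.426 then dx 290.8 dy 258.1
```

View pics/p3.png

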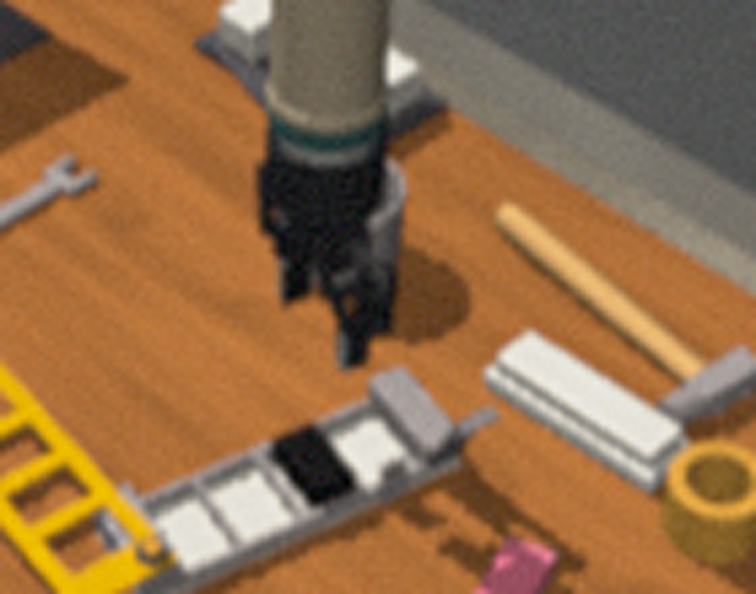

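Request:
send_rows:
  deltas: [0,0,0,-0.06,0,0,0,-0.12,0,0,0,-0.12,0,0,0,-0.12,0,0,0,-0.12,0,0,0,-0.12,0,0,0,-0.12,0,0,0,-0.12,0,0,0,-0.12,0,0,0,-0.12,0,0,0,-0.12,0,0,0,-0.12,0,0,0,-0.08,0,0,0,0,0,0,0,0,0,0,0,0]
  claw: -1

```text
t: 17.18
eef_pos: [568.9, 74.4, 117.5]
orientation: [179.0, 4.9, -16.2]
wrist_force: [-0.3, -0.1, 0.2]
gripper_width: 85.0
```

```bash
python3 go.py b5;  python3 - <<'E'
from h import *
im=vision.snapshot("top");crop(im,200,150,180,130,4.4,"pics/p4.png")
E
```

```text
t17.2 pos [568.9  74.4 117.5] ori [179.02   4.93 -16.19] F [-0.3 -0.1  0.2] w85.0 j6 16
target [461.4 -80.3 -19.1] spin 0.051 then dx -50.9 dy 181.4
```

View pics/p4.png

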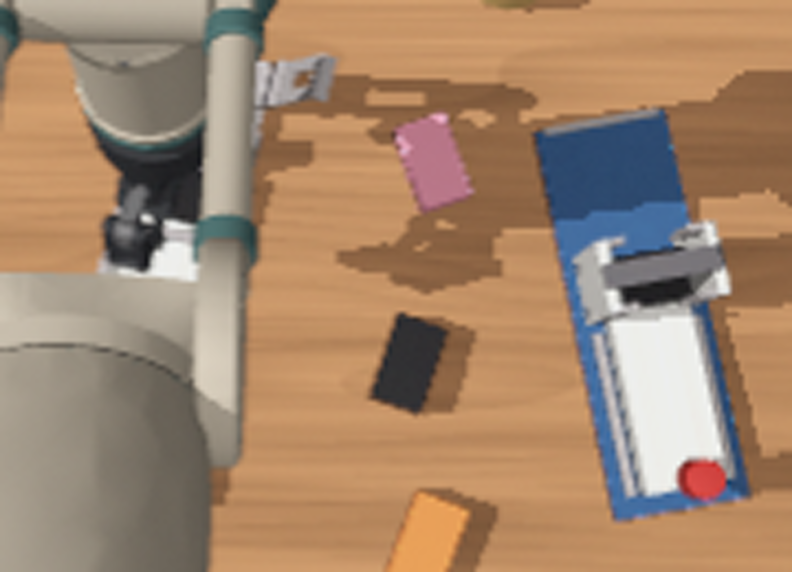

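Request:
send_rows:
  deltas: [0,0,0,0.051,0,0,0,0,0,0,0,0,0,0,0,0]

```text
t: 17.57
eef_pos: [568.3, 74.5, 116.7]
orientation: [178.7, 5.0, -19.3]
wrist_force: [-0.1, -0.5, 0.5]
gripper_width: 85.4
```

Request:
send_rows:
  deltas: [-10,36,0,0,-10,36,0,0,-10,36,0,0,-10,36,0,0,-10,36,0,0]

```text
t: 17.98
eef_pos: [465.1, -78.6, 124.0]
orientation: [179.0, 4.6, -18.5]
wrist_force: [0.5, -0.1, -0.5]
gripper_width: 85.5
```

```bash
python3 go.py b5
```

```text
t18.0 pos [465.1 -78.6 124. ] ori [179.     4.6  -18.52] F [ 0.5 -0.1 -0.5] w85.5 j6 2
target [461.4 -80.3 -19.1] spin 0.010 then dx -2.9 dy 2.8
```

Request:
send_rows:
  deltas: [0,0,0,0,0,0,0,0,0,0,0,0,0,0,0,0]

```text
t: 18.32
eef_pos: [461.2, -83.7, 125.1]
orientation: [178.8, 4.6, -18.9]
wrist_force: [0.4, -0.4, 0.6]
gripper_width: 85.5
```

```bash
python3 go.py b5
```

```text
t18.3 pos [461.2 -83.7 125.1] ori [178.85   4.6  -18.94] F [ 0.4 -0.4  0.6] w85.5 j6 1
target [461.4 -80.3 -19.1] spin 0.003 then dx -0.9 dy -3.3
```

Request:
send_rows:
  deltas: [0,0,-8,0,0,0,8,0,0,0,-8,0,0,0,8,0,0,0,-8,0,0,0,8,0,0,0,0,0,0,0,0,0,0,0,0,0]

```text
t: 19.07
eef_pos: [464.6, -79.5, 125.4]
orientation: [178.9, 4.6, -18.5]
wrist_force: [0.0, -0.5, 0.2]
gripper_width: 85.2
```

Request:
send_rows:
  deltas: [0,0,0,0.05,0,0,0,-0.05,0,0,0,0.05,0,0,0,-0.05,0,0,0,0.05,0,0,0,-0.05,0,0,0,0,0,0,0,0,0,0,0,0]

```text
t: 19.82
eef_pos: [464.0, -79.9, 125.4]
orientation: [178.9, 4.6, -18.7]
wrist_force: [0.4, 0.4, -1.1]
gripper_width: 85.2
```

Request:
send_rows:
  deltas: [0,0,0,0.1,0,0,0,0,0,0,0,0,0,0,0,0,0,0,0,-0.1,0,0,0,0,0,0,0,0,0,0,0,0]

```text
t: 20.48
eef_pos: [463.9, -80.0, 125.4]
orientation: [178.9, 4.6, -18.6]
wrist_force: [-0.1, 0.1, -0.3]
gripper_width: 85.5
```

Request:
send_rows:
  deltas: [0,0,0,0.12,0,0,0,0.12,0,0,0,0.12,0,0,0,0.12,0,0,0,0.12,0,0,0,0.12,0,0,0,0,0,0,0,0,0,0,0,0]

```text
t: 21.23
eef_pos: [463.9, -80.0, 125.5]
orientation: [176.1, 2.6, -61.6]
wrist_force: [0.0, 0.4, 0.5]
gripper_width: 85.2
```

Request:
send_rows:
  deltas: [0,0,0,-0.06,0,0,0,-0.06,0,0,0,-0.06,0,0,0,-0.06,0,0,0,-0.06,0,0,0,-0.06,0,0,0,-0.06,0,0,0,-0.06,0,0,0,-0.06,0,0,0,-0.06,0,0,0,-0.06,0,0,0,-0.06,0,0,0,0,0,0,0,0,0,0,0,0]

```text
t: 22.48
eef_pos: [463.9, -79.9, 125.4]
orientation: [179.1, 4.7, -16.8]
wrist_force: [0.0, 0.7, -0.3]
gripper_width: 85.5
```

```bash
python3 - <<'E'
from h import *
s=telemetry.observe();print(s['qpos'].round(1),s['joint_efforts'].round(1),s['joint_velocities'].round(1))
E
python3 go.py b5
```

```text
[-17.5  14.5 104.6  -1.1  65.5  -0.2] [ -0.  -36.1 -20.4  -0.1   0.4  -0. ] [-0.  -0.  -0.   0.1  0.   0.3]
t22.5 pos [463.9 -79.9 125.4] ori [179.05   4.65 -16.79] F [ 0.   0.7 -0.3] w85.5 j6 -0
target [461.4 -80.3 -19.1] spin 0.040 then dx -2.3 dy 1.2
```

Request:
send_rows:
  deltas: [-1,0,10,0.04,0,0,20,0,1,0,20,0,2,-0.5,20,0,2,-0.5,15,0,1,-0.5,10,0,0,0,5,0,0,0,0,0,0,0,0,0,0,0,0,0,0,0,0,0]

```text
t: 23.4
eef_pos: [464.4, -80.6, 24.1]
orientation: [178.9, 4.1, -19.5]
wrist_force: [-1.1, 0.2, 1.3]
gripper_width: 85.7
```

```bash
python3 go.py b5
```

```text
t23.4 pos [464.4 -80.6  24.1] ori [178.85   4.14 -19.48] F [-1.1  0.2  1.3] w85.7 j6 3
target [461.4 -80.3 -19.1] spin -0.007 then dx -3.0 dy 0.7
```

Request:
send_rows:
  deltas: [-1,0.5,4,-0.007,-1,0,4,0,0,0,4,0,0,0,3,0,0,0,2,0,0,0,0,0,0,0,0,0,0,0,0,0,0,0,0,0]

```text
t: 24.15
eef_pos: [462.1, -80.7, 7.3]
orientation: [178.9, 3.9, -19.0]
wrist_force: [0.7, 0.9, -0.2]
gripper_width: 85.4
```

```bash
python3 go.py b5
python3 - <<'E'
from h import *
im=vision.snapshot("side");crop(im,190,150,140,110,5.4,"pics/p5.png")
E
```

```text
t24.1 pos [462.1 -80.7   7.3] ori [178.89   3.9  -19.04] F [ 0.7  0.9 -0.2] w85.4 j6 2
target [461.4 -80.3 -19.1] spin 0.001 then dx -0.8 dy -0.2
```

View pics/p5.png

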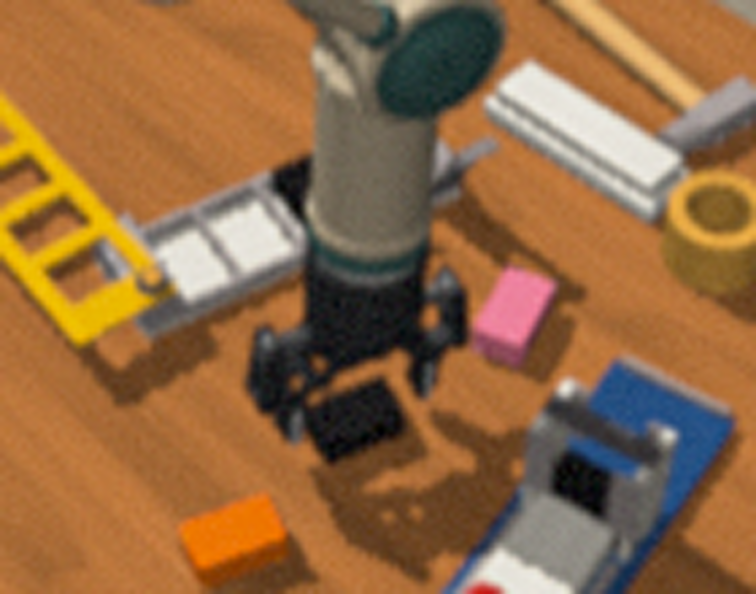

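Request:
send_rows:
  deltas: [0,0,0,0,0,0,0,0,0,0,0,0,0,0,0,0,0,0,0,0,0,0,0,0]
  claw: 1

```text
t: 24.7
eef_pos: [462.7, -80.9, 8.5]
orientation: [178.9, 3.8, -19.0]
wrist_force: [-0.5, 0.0, -1.1]
gripper_width: 58.7
```

Request:
send_rows:
  deltas: [0,0,-4,0,0,0,-10,0,0,0,-20,0,0,0,-20,0,0,0,-20,0,0,0,-20,0,0,0,-20,0,0,0,0,0,0,0,0,0,0,0,0,0]

```text
t: 25.53
eef_pos: [468.7, -80.6, 126.2]
orientation: [178.9, 4.2, -19.0]
wrist_force: [-0.2, -0.2, -1.3]
gripper_width: 58.4
```

Request:
send_rows:
  deltas: [0,0,0,0.06,0,0,0,0.12,0,0,0,0.12,0,0,0,0.12,0,0,0,0.12,0,0,0,0.12,0,0,0,0.12,0,0,0,0.12,0,0,0,0.12,0,0,0,0.12,0,0,0,0.12,0,0,0,0.12,0,0,0,0.08,0,0,0,0,0,0,0,0,0,0,0,0]

```text
t: 26.87
eef_pos: [451.9, -75.7, 104.4]
orientation: [173.2, -0.8, -106.0]
wrist_force: [0.4, 0.2, -1.3]
gripper_width: 58.8
```

```bash
python3 go.py n2
```

```text
t26.9 pos [451.9 -75.7 104.4] ori [ 173.15   -0.82 -106.  ] F [ 0.4  0.2 -1.3] w58.8 j6 89
target [ 523.9   88.1 -103.4] spin -0.045 then dx -176.1 dy -32.1
```

Request:
send_rows:
  deltas: [0,0,-10,0,0,0,-10,0,0,0,-10,0,0,0,0,0,0,0,0,0,0,0,0,0]

```text
t: 27.37
eef_pos: [453.3, -75.6, 132.0]
orientation: [172.8, -0.8, -105.5]
wrist_force: [-0.0, 0.2, -0.2]
gripper_width: 58.7
```

Request:
send_rows:
  deltas: [0,0,0,-0.045,0,0,0,0,0,0,0,0]

```text
t: 27.62
eef_pos: [451.9, -75.3, 130.3]
orientation: [172.5, -0.4, -102.9]
wrist_force: [0.3, 0.7, -0.7]
gripper_width: 58.5
```

Request:
send_rows:
  deltas: [-20,-4,0,0,-20,-4,0,0,0,0,0,0,0,0,0,0]

```text
t: 27.95
eef_pos: [467.8, -37.6, 127.4]
orientation: [172.4, -0.5, -103.1]
wrist_force: [-0.2, -0.8, -1.2]
gripper_width: 58.5
```

Request:
send_rows:
  deltas: [-20,-4,0,0,-20,-4,0,0,0,0,0,0,0,0,0,0]

```text
t: 28.28
eef_pos: [483.5, -1.7, 125.0]
orientation: [172.2, -0.7, -103.2]
wrist_force: [-1.2, 0.2, -0.4]
gripper_width: 58.2
```

```bash
python3 go.py n2
```

```text
t28.3 pos [483.5  -1.7 125. ] ori [ 172.24   -0.65 -103.21] F [-1.2  0.2 -0.4] w58.2 j6 95
target [ 523.9   88.1 -103.4] spin 0.003 then dx -96.8 dy -18.4
```

Request:
send_rows:
  deltas: [-32,-5,0,0,-32,-5,0,0,-30,-5,0,0,0,0,0,0,0,0,0,0,0,0,0,0,0,0,0,0]

```text
t: 28.87
eef_pos: [518.2, 81.0, 120.7]
orientation: [172.1, -1.1, -103.6]
wrist_force: [-0.1, -0.6, -1.2]
gripper_width: 58.4
```

```bash
python3 go.py n2
```

```text
t28.9 pos [518.2  81.  120.7] ori [ 172.11   -1.05 -103.56] F [-0.1 -0.6 -1.2] w58.4 j6 104
target [ 523.9   88.1 -103.4] spin -0.003 then dx -8.3 dy -3.9
```

Request:
send_rows:
  deltas: [-4,-5,15,0,-4,-4,20,0,0,-3,20,0,0,-2,18,0,0,0,0,0,0,0,0,0,0,0,0,0,0,0,0,0]

```text
t: 29.53
eef_pos: [522.9, 77.1, 47.7]
orientation: [172.3, -1.2, -104.1]
wrist_force: [0.1, 1.1, -0.5]
gripper_width: 58.3
```

```bash
python3 go.py n2
```

```text
t29.5 pos [522.9  77.1  47.7] ori [ 172.35   -1.21 -104.13] F [ 0.1  1.1 -0.5] w58.3 j6 104
target [ 523.9   88.1 -103.4] spin -0.013 then dx -11.0 dy 1.6
```

Request:
send_rows:
  deltas: [-5,0,0,-0.013,-5,0,0,0,0,0,0,0,0,0,0,0,0,0,0,0,0,0,0,0]

```text
t: 30.03
eef_pos: [528.3, 88.0, 51.5]
orientation: [172.8, -1.0, -103.3]
wrist_force: [0.3, 0.1, -1.0]
gripper_width: 58.5
```

```bash
python3 go.py n2
```

```text
t30.0 pos [528.3  88.   51.5] ori [ 172.78   -0.97 -103.3 ] F [ 0.3  0.1 -1. ] w58.5 j6 104
target [ 523.9   88.1 -103.4] spin 0.002 then dx 0.9 dy 4.3
```

Request:
send_rows:
  deltas: [0.5,0,6,0,0,0,6,0,0,0,6,0,0,0,5,0,0,0,0,0,0,0,0,0,0,0,0,0,0,0,0,0]

```text
t: 30.7
eef_pos: [523.7, 87.7, 25.0]
orientation: [172.6, -1.0, -103.3]
wrist_force: [0.8, -0.0, -0.5]
gripper_width: 58.6
```

```bash
python3 go.py n2
```

```text
t30.7 pos [523.7  87.7  25. ] ori [ 172.61   -1.03 -103.3 ] F [ 0.8 -0.  -0.5] w58.6 j6 104
target [ 523.9   88.1 -103.4] spin 0.002 then dx -0.5 dy -0.1
```

Request:
send_rows:
  deltas: [-0.5,-0.5,3,0,0,-0.5,3,0,0,0,2,0,0,0,0,0,0,0,0,0,0,0,0,0]

```text
t: 31.2
eef_pos: [524.9, 88.0, 18.3]
orientation: [172.8, -1.0, -103.3]
wrist_force: [0.7, 0.2, -0.5]
gripper_width: 58.5
```

```bash
python3 go.py n2
python3 - <<'E'
from h import *
im=vision.snapshot("side");crop(im,190,100,140,110,5.4,"pics/p6.png")
E
```

```text
t31.2 pos [524.9  88.   18.3] ori [ 172.77   -0.99 -103.3 ] F [ 0.7  0.2 -0.5] w58.5 j6 104
target [ 523.9   88.1 -103.4] spin 0.002 then dx 0.1 dy 1.1
```

View pics/p6.png

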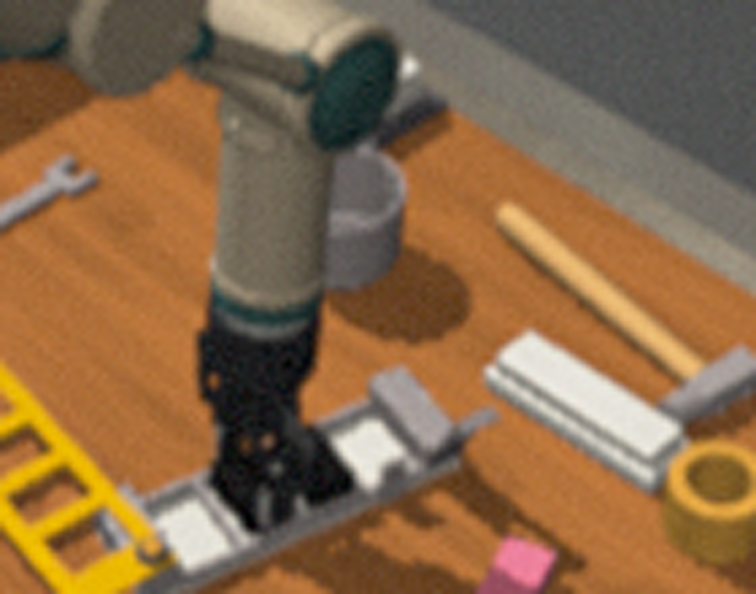

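Request:
send_rows:
  deltas: [0,0,2,0,0,0,1,0,0,0,0,0,0,0,0,0]

```text
t: 31.58
eef_pos: [525.2, 88.0, 18.4]
orientation: [172.9, -1.0, -103.3]
wrist_force: [1.0, 0.8, -0.5]
gripper_width: 58.6
```

Request:
send_rows:
  deltas: [0,0,0,0,0,0,0,0,0,0,0,0,0,0,0,0,0,-0.5,-4,0,0,-1,-8,0,0,0,-15,0,0,0,-25,0,0,0,-35,0,0,0,-35,0,0,0,0,0,0,0,0,0,0,0,0,0]
  claw: -0.6

```text
t: 32.67
eef_pos: [543.4, 86.0, 146.6]
orientation: [172.9, -1.0, -103.3]
wrist_force: [0.1, -0.1, -0.5]
gripper_width: 68.4
```

```bash
python3 go.py knob
python3 - <<'E'
from h import *
im=vision.snapshot("side");crop(im,190,100,140,110,5.4,"pics/p7.png")
E
```

```text
t32.7 pos [543.4  86.  146.6] ori [ 172.87   -0.96 -103.29] F [ 0.1 -0.1 -0.5] w68.4 j6 104
target [ 389.4 -261.2  -78.8] spin -0.428 then dx 310.5 dy 218.7
```

View pics/p7.png

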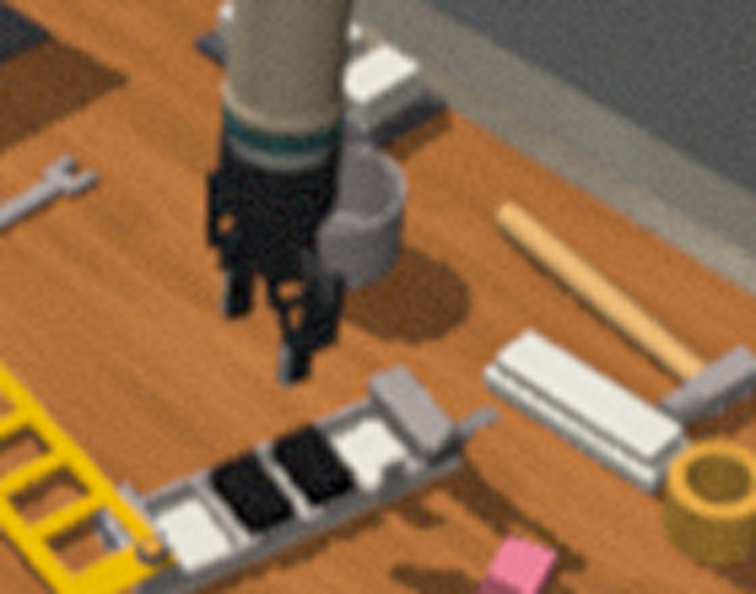

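Request:
send_rows:
  deltas: [0,0,15,0,0,0,15,0,0,0,15,0,0,0,0,0,0,0,0,0]

```text
t: 33.13
eef_pos: [533.3, 86.5, 96.0]
orientation: [172.3, -1.1, -103.3]
wrist_force: [0.2, -0.2, 0.8]
gripper_width: 68.5
```

Request:
send_rows:
  deltas: [0,0,0,-0.107,0,0,0,-0.107,0,0,0,-0.107,0,0,0,-0.107,0,0,0,0,0,0,0,0]

```text
t: 33.63
eef_pos: [532.3, 86.4, 95.6]
orientation: [172.3, 2.4, -78.0]
wrist_force: [0.6, -0.3, 0.2]
gripper_width: 68.2
```

```bash
python3 go.py knob
python3 - <<'E'
from h import *
s=telemetry.observe();print(s['qpos'].round(1),s['joint_efforts'].round(1))
E
```

```text
t33.6 pos [532.3  86.4  95.6] ori [172.3    2.36 -77.99] F [ 0.6 -0.3  0.2] w68.2 j6 79
target [ 389.4 -261.2  -78.8] spin 0.014 then dx 313.1 dy 207.9
[ 1.2 23.1 96.2  0.9 68.6 78.7] [  0.  -44.6 -20.    0.1   0.8  -0.1]
```

Request:
send_rows:
  deltas: [20,13,-1,0.014,30,20,-1,0,30,20,-1,0,30,20,-1,0,30,20,-1,0,30,20,-1,0,30,20,-1,0,30,20,-1,0,30,20,-1,0,30,20,-1,0,15,10,-1,0,0,0,0,0,0,0,0,0,0,0,0,0,0,0,0,0]
  claw: -0.2

```text
t: 34.88
eef_pos: [390.6, -264.9, 125.6]
orientation: [172.7, 1.8, -80.7]
wrist_force: [0.7, 0.1, 0.5]
gripper_width: 51.0
```

```bash
python3 go.py knob
python3 - <<'E'
from h import *
s=telemetry.observe();print(s['qpos'].round(1),s['joint_efforts'].round(1))
E
```

```text
t34.9 pos [ 390.6 -264.9  125.6] ori [172.72   1.77 -80.7 ] F [0.7 0.1 0.5] w51.0 j6 43
target [ 389.4 -261.2  -78.8] spin -0.034 then dx -3.8 dy 0.5
[-39.3  15.6 103.3  -4.6  67.3  43.3] [ -0.6 -37.1 -20.5  -0.4   0.6  -0. ]
```

Request:
send_rows:
  deltas: [-3.5,0,5,-0.034,0,-3,20,0,0,-4,20,0,0,0,0,0,0,0,0,0,0,0,0,0]

```text
t: 35.38
eef_pos: [394.6, -252.5, 80.1]
orientation: [172.9, 2.1, -78.3]
wrist_force: [-1.0, 1.1, 0.2]
gripper_width: 51.3
```

```bash
python3 go.py knob
```

```text
t35.4 pos [ 394.6 -252.5   80.1] ori [172.9    2.07 -78.25] F [-1.   1.1  0.2] w51.3 j6 43
target [ 389.4 -261.2  -78.8] spin 0.009 then dx 7.5 dy 6.8
```

Request:
send_rows:
  deltas: [0,0,1,0,0,0,1,0,0,0,1,0,0,0,1,0,0,0,1,0,0,0,1,0,0,0,0,0,0,0,0,0]

```text
t: 36.05
eef_pos: [396.1, -253.4, 77.2]
orientation: [173.2, 1.8, -78.2]
wrist_force: [0.5, -0.1, 0.5]
gripper_width: 51.5
```

```bash
python3 go.py knob
```

```text
t36.0 pos [ 396.1 -253.4   77.2] ori [173.16   1.76 -78.2 ] F [ 0.5 -0.1  0.5] w51.5 j6 43
target [ 389.4 -261.2  -78.8] spin 0.010 then dx 6.3 dy 8.1
```

Request:
send_rows:
  deltas: [3,1.5,0,0.01,3,1.5,0,0,0,0,0,0,0,0,0,0,0,0,6,0,0,0,6,0,0,0,5,0,0,0,0,0,0,0,0,0,0,0,0,0]

```text
t: 36.88
eef_pos: [391.2, -260.4, 58.0]
orientation: [173.1, 1.8, -78.9]
wrist_force: [0.7, -0.8, -0.0]
gripper_width: 51.6
```

```bash
python3 go.py knob
python3 - <<'E'
from h import *
im=vision.snapshot("side");crop(im,180,180,140,110,5.4,"pics/q1.png")
E
```

```text
t36.9 pos [ 391.2 -260.4   58. ] ori [173.07   1.77 -78.88] F [ 0.7 -0.8 -0. ] w51.6 j6 43
target [ 389.4 -261.2  -78.8] spin -0.002 then dx 0.4 dy 1.9
```

View pics/q1.png

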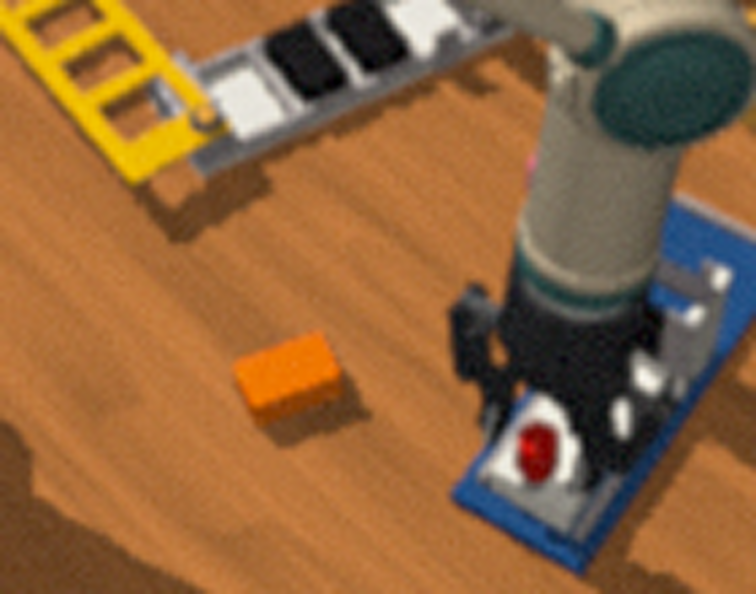

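Request:
send_rows:
  deltas: [0,0,0,0,0,0,0,0,0,0,0,0,0,0,0,0,0,0,0,0,0,0,0,0]
  claw: 1

```text
t: 37.43
eef_pos: [391.5, -260.4, 58.5]
orientation: [173.1, 1.7, -78.8]
wrist_force: [-0.3, 0.3, -0.7]
gripper_width: 24.6
```

Request:
send_rows:
  deltas: [0,-6,-0.7,0,0,-10,-1.2,0,0,-10,-1.2,0,0,-10,-1.2,0,0,-10,-1.2,0,0,-10,-1.2,0,0,-10,-1.2,0,0,-8,-1,0,0,-4,-0.5,0,0,-4,-0.5,0,0,-3,0,0,0,-2,0,0]

```text
t: 38.43
eef_pos: [471.4, -244.3, 58.4]
orientation: [171.0, 1.7, -78.2]
wrist_force: [-7.5, -1.7, 5.1]
gripper_width: 24.4
```

```bash
python3 go.py knobin
```

```text
t38.4 pos [ 471.4 -244.3   58.4] ori [170.99   1.73 -78.19] F [-7.5 -1.7  5.1] w24.4 j6 49
target [ 469.8 -245.2  -78.8] spin 0.010 then dx 0.6 dy 1.7
```

Request:
send_rows:
  deltas: [0,8,1.2,0,0,12,1.8,0,0,12,1.8,0,0,12,1.8,0,0,12,1.8,0,0,12,1.8,0,0,10,1.2,0,0,4,0.5,0,0,3,0.4,0,0,3,0.4,0,0,3,0.4,0]

```text
t: 39.35
eef_pos: [391.6, -260.5, 58.5]
orientation: [173.4, 1.6, -78.8]
wrist_force: [11.1, 7.2, -2.6]
gripper_width: 24.2
```

```bash
python3 go.py knob
```

```text
t39.4 pos [ 391.6 -260.5   58.5] ori [173.42   1.57 -78.83] F [11.1  7.2 -2.6] w24.2 j6 43
target [ 389.4 -261.2  -78.8] spin -0.001 then dx 0.3 dy 2.3
```

Request:
send_rows:
  deltas: [0,4,0,0,0,4,0,0,0,4,0,0,0,4,0,0,0,4,0,0]

```text
t: 39.77
eef_pos: [391.9, -260.5, 58.7]
orientation: [176.0, 1.5, -79.9]
wrist_force: [13.3, 8.1, -5.6]
gripper_width: 24.6
```

Request:
send_rows:
  deltas: [0,4,0,0,0,4,0,0,0,4,0,0,0,4,0,0,0,4,0,0]

```text
t: 40.18
eef_pos: [391.9, -260.5, 58.9]
orientation: [178.5, 1.5, -80.9]
wrist_force: [16.3, 8.8, -8.0]
gripper_width: 24.3
```

```bash
python3 go.py knob
```

```text
t40.2 pos [ 391.9 -260.5   58.9] ori [178.53   1.49 -80.88] F [16.3  8.8 -8. ] w24.3 j6 39
target [ 389.4 -261.2  -78.8] spin -0.037 then dx 0.1 dy 2.6
```

Request:
send_rows:
  deltas: [0,4,0,0,0,4,0,0,0,4,0,0,0,4,0,0,0,2,0,0,0,0,0,0]

```text
t: 40.68
eef_pos: [392.0, -260.5, 59.1]
orientation: [-179.2, 1.5, -81.9]
wrist_force: [-0.1, 1.4, 2.2]
gripper_width: 24.6
```

Request:
send_rows:
  deltas: [0,0,0,0,0,0,0,0,0,0,0,0,0,0,0,0,0,0,-10,0,0,0,-20,0,0,0,-30,0,0,0,-30,0,0,0,-20,0,0,0,0,0,0,0,0,0,0,0,0,0]
  claw: -0.6

```text
t: 41.68
eef_pos: [382.7, -263.3, 170.8]
orientation: [179.8, 2.1, -81.9]
wrist_force: [0.1, 0.2, -0.8]
gripper_width: 68.4
```

```bash
python3 go.py fed
python3 - <<'E'
from h import *
im=vision.snapshot("top");crop(im,270,160,140,115,5.7,"pics/q2.png")
E
```

```text
t41.7 pos [ 382.7 -263.3  170.8] ori [179.82   2.08 -81.9 ] F [ 0.1  0.2 -0.8] w68.4 j6 37
target [ 599.3 -219.5  -78.8] spin -0.055 then dx -0.8 dy -221.0
```

View pics/q2.png

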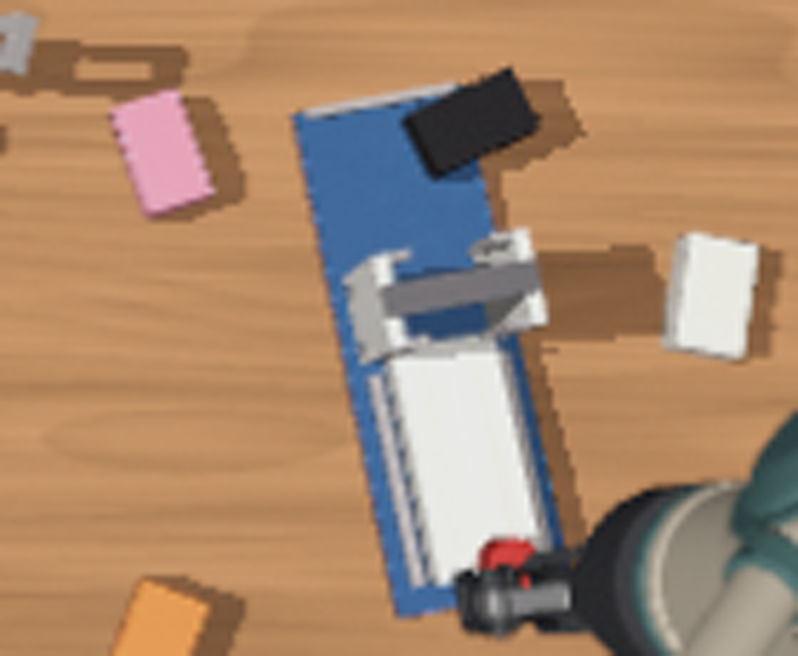

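Run:
```python
from h import *
im=vision.snapshot("side");crop(im,240,150,140,110,5.4,"pics/q3.png")
im=vision.snapshot("top");crop(im,320,160,60,50,12,"pics/q4.png")
```

```text
(no output)
```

View pics/q3.png

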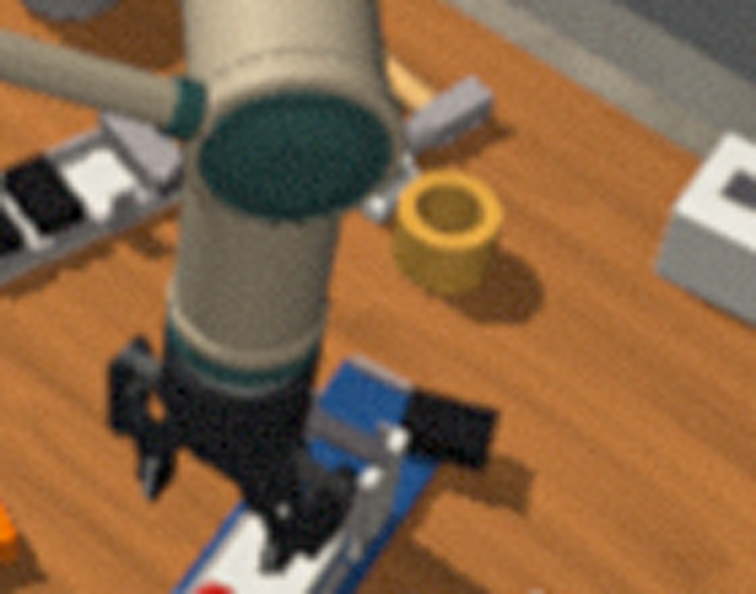

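View pics/q4.png

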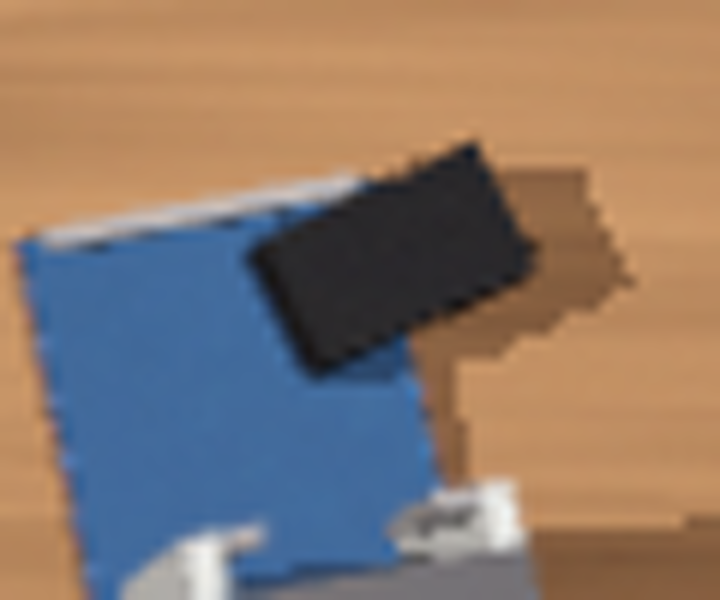

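```bash
sed -i 's/^px=nat(\[(541/if __name__!="__main__": raise SystemExit\npx=nat([(541/' fit.py
cat > fp.py <<'E'
from h import *
def nat(p,off,k): return (np.array(p,float)+.5)/k-.5+off
def fitpose(px,pts,x0):
    f=lambda q:(proj("top",locl(q[:2],q[2],pts))-px).ravel()
    r=least_squares(f,x0,loss='soft_l1',f_scale=.5); return r.x,f(r.x).reshape(-1,2)
E
python3 - <<'E'
from fp import *
px=nat([(272,247),(475,145),(535,245),(328,375)],(320,160),12)
for z in(38,42,46):
    b,r=fitpose(px,[(18,30,z),(18,-30,z),(-18,-30,z),(-18,30,z)],[610,-240,.4]);print(z,b[:2],np.degrees(b[2]),np.abs(r).mean(),r.round(1).tolist())
    print((np.array(locl((0,0),-np.radians(11.23),[(b[0]-520.8,b[1]+235.1,0)]))).round(1))
E
```

```text
38 [ 615.94880202 -258.28190612] 27.82852019449168 0.5609069572266812 [[-0.9, -0.1], [-0.2, -0.5], [0.7, 1.8], [0.3, -0.1]]
[[ 88.8 -41.3   0. ]]
42 [ 615.16430673 -257.32362089] 27.87169916904386 0.5701376511393867 [[-1.0, -0.1], [-0.2, -0.5], [0.7, 1.8], [0.2, -0.1]]
[[ 88.2 -40.2   0. ]]
46 [ 614.38869145 -256.36670879] 27.926681537935632 0.5801184425614849 [[-1.0, -0.1], [-0.2, -0.6], [0.8, 1.7], [0.2, -0.0]]
[[ 87.7 -39.1   0. ]]
```

Request:
send_rows:
  deltas: [0,0,10,0,0,0,10,0,0,0,0,0,0,0,0,-0.115,0,0,0,-0.115,0,0,0,-0.115,0,0,0,0,0,0,0,0]
  claw: -1

```text
t: 42.5
eef_pos: [378.6, -258.6, 142.9]
orientation: [-179.8, 3.0, -61.4]
wrist_force: [0.5, 0.0, -0.2]
gripper_width: 85.1
```

```bash
python3 go.py 615.5,-257.5,-62.2
```

```text
t42.5 pos [ 378.6 -258.6  142.9] ori [-179.77    3.04  -61.38] F [ 0.5  0.  -0.2] w85.1 j6 17
target [ 615.5 -257.5  -62.2] spin 0.014 then dx 109.5 dy -210.1
```

Request:
send_rows:
  deltas: [7,-14,0,0.014,14,-27,-1,0,14,-27,-1,0,14,-27,-1,0,14,-27,-1,0,14,-27,-1,0,14,-27,-1,0,10,-20,0,0,5,-8,0,0,0,0,0,0,0,0,0,0,0,0,0,0,0,0,0,0]

```text
t: 43.58
eef_pos: [615.0, -257.3, 137.7]
orientation: [179.7, 3.6, -64.2]
wrist_force: [0.4, 0.3, -0.2]
gripper_width: 85.2
```

```bash
python3 go.py 615.5,-257.5,-62.2
```

```text
t43.6 pos [ 615.  -257.3  137.7] ori [179.69   3.58 -64.23] F [ 0.4  0.3 -0.2] w85.2 j6 34
target [ 615.5 -257.5  -62.2] spin -0.035 then dx 0.4 dy -0.3
```

Request:
send_rows:
  deltas: [1,0,15,-0.035,1.5,0,25,0,1.5,0,25,0,1.5,0,20,0,1,0,10,0,0,0,0,0,0,0,0,0,0,0,0,0,0,0,0,0]

```text
t: 44.33
eef_pos: [609.6, -260.3, 46.4]
orientation: [179.9, 3.3, -62.6]
wrist_force: [0.7, -0.5, 0.6]
gripper_width: 85.7
```

```bash
python3 go.py 615.5,-257.5,-62.2;  python3 - <<'E'
from h import *
im=vision.snapshot("side");crop(im,260,140,120,100,6,"pics/q5.png")
im=vision.snapshot("top");crop(im,300,150,90,75,8,"pics/q6.png")
E
```

```text
t44.3 pos [ 609.6 -260.3   46.4] ori [179.9    3.3  -62.62] F [ 0.7 -0.5  0.6] w85.7 j6 32
target [ 615.5 -257.5  -62.2] spin -0.007 then dx 0.2 dy -6.5
```

View pics/q5.png

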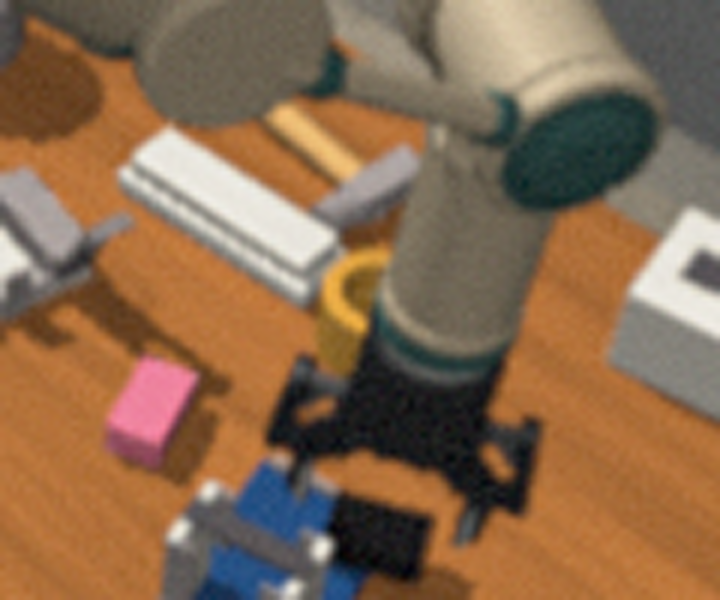

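View pics/q6.png

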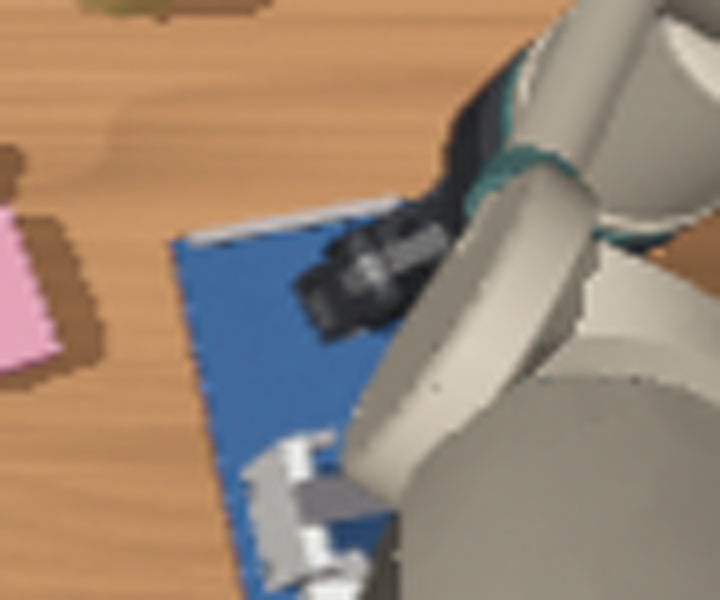

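Request:
send_rows:
  deltas: [0.3,-3,0,-0.007,0,-3,0,0,0,0,0,0,0,0,0,0,0.3,0,8,0,0.5,0,8,0,0,0,6,0,0,0,0,0,0,0,0,0,0,0,0,0,0,0,0,0]

```text
t: 45.35
eef_pos: [616.8, -257.2, 23.3]
orientation: [-180.0, 3.2, -62.1]
wrist_force: [0.2, -0.1, -0.7]
gripper_width: 85.5
```

```bash
python3 go.py 615.5,-257.5,-62.2
```

```text
t45.4 pos [ 616.8 -257.2   23.3] ori [-179.98    3.16  -62.12] F [ 0.2 -0.1 -0.7] w85.5 j6 32
target [ 615.5 -257.5  -62.2] spin 0.001 then dx -0.3 dy 1.3
```

Request:
send_rows:
  deltas: [0,0.5,2,0,0,0.3,2,0,0,0,0,0,0,0,0,0]

```text
t: 45.68
eef_pos: [616.2, -257.7, 19.5]
orientation: [-179.9, 3.1, -62.1]
wrist_force: [-0.0, -0.2, 0.0]
gripper_width: 85.5
```

Request:
send_rows:
  deltas: [0,0,0,0,0,0,0,0,0,0,0,0,0,0,0,0,0,0,0,0,0,0,0,0]
  claw: 1

```text
t: 46.18
eef_pos: [616.8, -258.1, 20.9]
orientation: [-179.9, 3.0, -62.1]
wrist_force: [-0.0, -0.0, -1.5]
gripper_width: 58.3
```

```bash
python3 go.py 615.5,-257.5,-62.2;  python3 - <<'E'
from h import *
im=vision.snapshot("side");crop(im,280,190,80,65,9,"pics/q7.png")
E
```

```text
t46.2 pos [ 616.8 -258.1   20.9] ori [-179.88    3.01  -62.13] F [-0.  -0.  -1.5] w58.3 j6 32
target [ 615.5 -257.5  -62.2] spin 0.001 then dx -1.1 dy 0.8
```

View pics/q7.png

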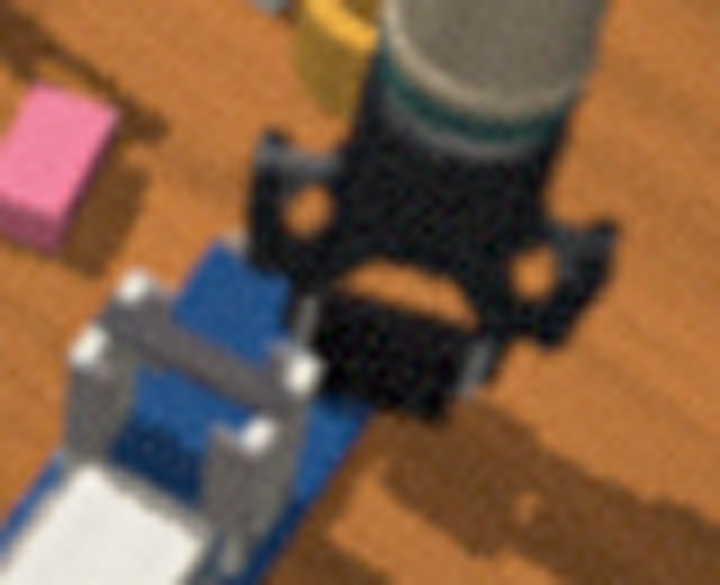

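Request:
send_rows:
  deltas: [0,0,-4,0,0,0,-10,0,0,0,-20,0,0,0,-30,0,0,0,-30,0,0,0,-35,0,0,0,0,0,0,0,0,0,0,0,12,0,0,0,12,0,0,0,0,0,0,0,0,0]

```text
t: 47.23
eef_pos: [617.0, -262.0, 130.4]
orientation: [179.9, 3.3, -62.1]
wrist_force: [1.2, 0.2, -0.8]
gripper_width: 58.3
```

```bash
python3 go.py n1
```

```text
t47.2 pos [ 617.  -262.   130.4] ori [179.94   3.26 -62.13] F [ 1.2  0.2 -0.8] w58.3 j6 32
target [ 475.2   99.7 -103.4] spin 0.720 then dx -319.1 dy 221.7
```

Request:
send_rows:
  deltas: [0,0,0,0.12,0,0,0,0.12,0,0,0,0.12,0,0,0,0.12,0,0,0,0.12,0,0,0,0.12,0,0,0,0,0,0,0,0,0,0,0,0]

```text
t: 47.98
eef_pos: [611.6, -258.8, 119.8]
orientation: [176.6, 2.7, -104.9]
wrist_force: [0.6, -0.5, -1.7]
gripper_width: 58.2
```

```bash
python3 go.py n1
```

```text
t48.0 pos [ 611.6 -258.8  119.8] ori [ 176.6     2.66 -104.88] F [ 0.6 -0.5 -1.7] w58.2 j6 74
target [ 475.2   99.7 -103.4] spin -0.026 then dx -317.1 dy 215.8
```

Request:
send_rows:
  deltas: [-15,10,0,-0.026,-27,18,0,0,-27,18,0,0,-27,18,0,0,-27,18,0,0,-27,18,0,0,-27,18,0,0,-27,18,0,0,-27,18,0,0,-27,18,0,0,-27,18,0,0,-20,16,0,0,-10,8,0,0,0,0,0,0,0,0,0,0,0,0,0,0,0,0,0,0]

```text
t: 49.4
eef_pos: [465.7, 106.3, 145.0]
orientation: [176.9, 2.8, -101.5]
wrist_force: [-0.6, -0.0, -1.1]
gripper_width: 58.7
```

```bash
python3 go.py n1
```

```text
t49.4 pos [465.7 106.3 145. ] ori [ 176.91    2.81 -101.5 ] F [-0.6 -0.  -1.1] w58.7 j6 102
target [ 475.2   99.7 -103.4] spin 0.033 then dx 4.2 dy -10.8
```

Request:
send_rows:
  deltas: [2,-4,10,0.033,2,-4,20,0,2,-4,20,0,2,-2,20,0,1,-1,15,0,0,0,8,0,0,0,0,0,0,0,0,0,0,0,0,0,0,0,0,0]

```text
t: 50.23
eef_pos: [484.4, 90.3, 48.8]
orientation: [177.4, 2.7, -104.0]
wrist_force: [0.3, 1.0, -0.7]
gripper_width: 58.4
```

```bash
python3 go.py n1
```

```text
t50.2 pos [484.4  90.3  48.8] ori [ 177.39    2.7  -103.97] F [ 0.3  1.  -0.7] w58.4 j6 101
target [ 475.2   99.7 -103.4] spin -0.010 then dx -7.1 dy 11.1
```

Request:
send_rows:
  deltas: [-3,4,0,-0.01,-3,4,0,0,0,1,0,0,0,0,0,0,0,0,0,0,0,0,0,0]

```text
t: 50.73
eef_pos: [478.0, 99.8, 52.9]
orientation: [177.8, 2.8, -103.2]
wrist_force: [1.3, -0.3, -0.5]
gripper_width: 58.9
```

```bash
python3 go.py n1
```

```text
t50.7 pos [478.   99.8  52.9] ori [ 177.79    2.83 -103.24] F [ 1.3 -0.3 -0.5] w58.9 j6 102
target [ 475.2   99.7 -103.4] spin 0.003 then dx 0.7 dy 2.7
```

Request:
send_rows:
  deltas: [1,0.5,7,0,0.5,0.5,7,0,0,0.3,7,0,0,0,6,0,0,0,0,0,0,0,0,0,0,0,0,0,0,0,0,0]

```text
t: 51.4
eef_pos: [474.7, 100.0, 21.8]
orientation: [177.6, 2.8, -103.3]
wrist_force: [0.9, -0.4, -0.6]
gripper_width: 58.0
```

```bash
python3 go.py n1
python3 - <<'E'
from h import *
im=vision.snapshot("side");crop(im,180,120,110,90,7,"pics/r1.png")
E
```

```text
t51.4 pos [474.7 100.   21.8] ori [ 177.64    2.79 -103.25] F [ 0.9 -0.4 -0.6] w58.0 j6 101
target [ 475.2   99.7 -103.4] spin 0.003 then dx 0.1 dy -0.6
```

View pics/r1.png

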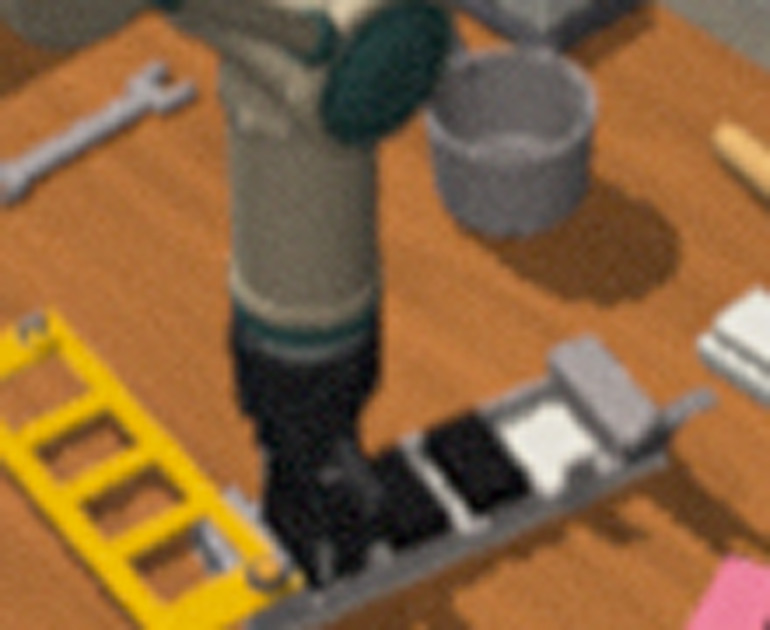

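Request:
send_rows:
  deltas: [0,-0.3,2,0,0,0,2,0,0,0,2,0,0,0,0,0,0,0,0,0,0,0,0,0]

```text
t: 51.95
eef_pos: [475.8, 100.3, 16.0]
orientation: [177.8, 2.8, -103.2]
wrist_force: [-0.2, 0.7, -0.6]
gripper_width: 58.6
```

```bash
python3 go.py n1
```

```text
t52.0 pos [475.8 100.3  16. ] ori [ 177.78    2.82 -103.25] F [-0.2  0.7 -0.6] w58.6 j6 101
target [ 475.2   99.7 -103.4] spin 0.003 then dx 0.7 dy 0.4
```

Release and lift, then look.

Request:
send_rows:
  deltas: [0,0,0,0,0,0,0,0,0,0,0,0,0,0,0,0,0,0,-4,0,0,0,-8,0,0,0,-15,0,0,0,-25,0,0,0,-35,0,0,0,-40,0,0,0,-20,0,0,0,0,0,0,0,0,0,0,0,0,0]
  claw: -0.6

```text
t: 53.12
eef_pos: [479.5, 91.2, 174.6]
orientation: [177.9, 2.8, -103.3]
wrist_force: [0.9, -0.5, -0.2]
gripper_width: 68.3
```

```bash
python3 go.py n1
python3 - <<'E'
from h import *
im=vision.snapshot("side");crop(im,170,110,130,100,6,"pics/r2.png")
im=vision.snapshot("top");cv2.imwrite("pics/r3.png",cv2.resize(im[:,:,::-1],(800,600)))
E
```

```text
t53.1 pos [479.5  91.2 174.6] ori [ 177.95    2.83 -103.25] F [ 0.9 -0.5 -0.2] w68.3 j6 102
target [ 475.2   99.7 -103.4] spin 0.003 then dx -7.3 dy 6.2
```

View pics/r2.png

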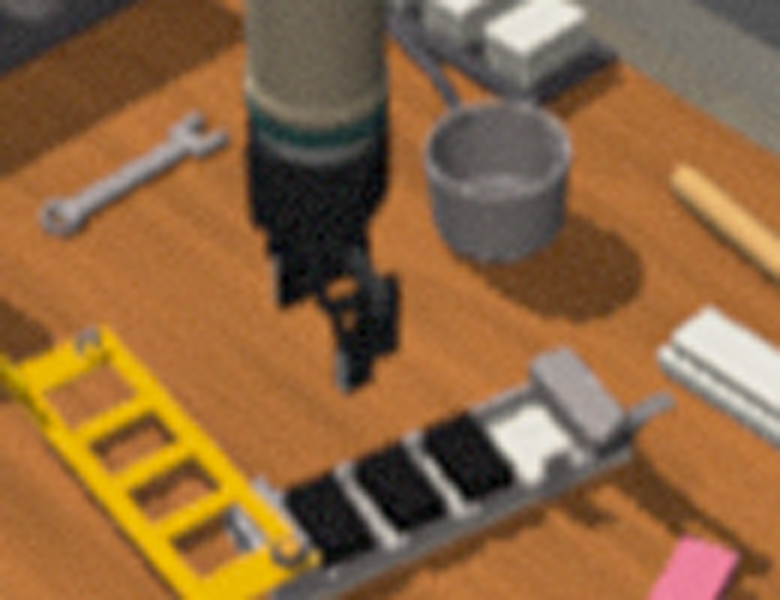

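View pics/r3.png

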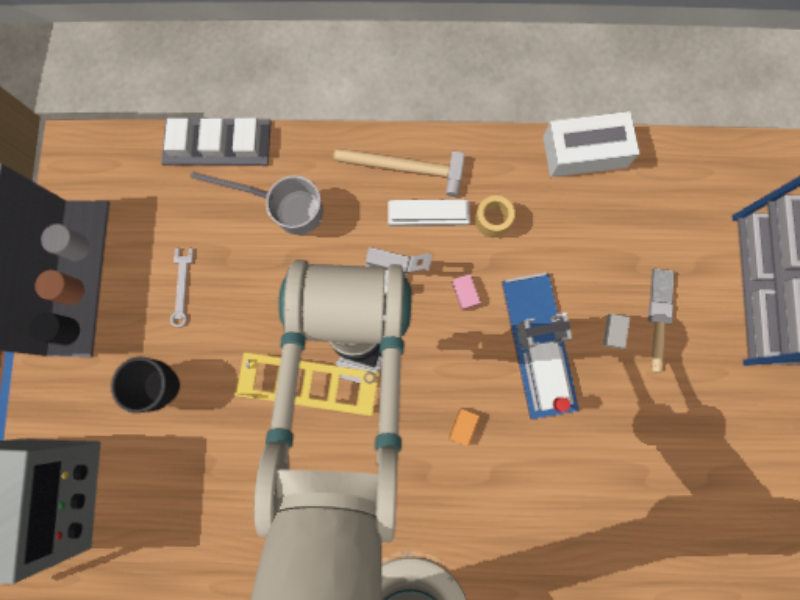

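Run:
```python
from h import *
k=.64
print("crucible rim ctr",back("top",[(145*k,385*k),(111*k,385*k),(179*k,385*k)],105).round(0))
print("ladle rim",back("top",[(295*k,205*k)],75).round(0),"handle",back("top",[(192*k,175*k)],80).round(0))
print("wrench",back("top",[(180*k,318*k),(183*k,252*k)],5).round(0))
for a in np.linspace(1.68,0,9):
    y=np.radians(-13.4)+a
    t=locl((431,82),y,[(220,68,0),(242,68,0),(242,-12,0)]);print(round(a,2),t[:,:2].round(0).tolist(),"lid yaw",np.degrees(y).round(0))
```

```text
crucible rim ctr [[406. 474. 105.]
 [404. 536. 105.]
 [407. 413. 105.]]
ladle rim [[750. 231.  75.]] handle [[806. 432.  80.]]
wrench [[539. 462.   5.]
 [673. 468.   5.]]
1.68 [[391.0, 309.0], [394.0, 331.0], [473.0, 321.0]] lid yaw 83.0
1.47 [[439.0, 312.0], [446.0, 333.0], [522.0, 307.0]] lid yaw 71.0
1.26 [[487.0, 305.0], [498.0, 324.0], [567.0, 283.0]] lid yaw 59.0
1.05 [[532.0, 289.0], [547.0, 305.0], [606.0, 250.0]] lid yaw 47.0
0.84 [[573.0, 263.0], [591.0, 276.0], [637.0, 210.0]] lid yaw 35.0
0.63 [[608.0, 230.0], [628.0, 238.0], [659.0, 164.0]] lid yaw 23.0
0.42 [[635.0, 190.0], [656.0, 194.0], [671.0, 115.0]] lid yaw 11.0
0.21 [[653.0, 145.0], [675.0, 144.0], [673.0, 64.0]] lid yaw -1.0
0.0 [[661.0, 97.0], [682.0, 92.0], [664.0, 14.0]] lid yaw -13.0
```

```bash
cat > lidt.py <<'E'
import sys
from go import *
a=float(sys.argv[1]);off=float(sys.argv[2])
yl=np.radians(-13.4)+a
p=locl((431,82),yl,[(220,68+off,0)])[0]
go((p[0],p[1],np.degrees(yl)-90))
E
python3 lidt.py 1.68 28
```

```text
t53.2 pos [478.7  91.3 173.4] ori [ 177.78    2.79 -103.26] F [ 0.3 -0.4 -0.7] w68.6 j6 102
target [363.1 312.2  -7.1] spin -1.678 then dx -142.1 dy -204.9
```

Request:
send_rows:
  deltas: [0,0,12,0,0,0,12,0,0,0,0,0,0,0,0,-0.12,0,0,0,-0.12,0,0,0,-0.12,0,0,0,-0.12,0,0,0,-0.12,0,0,0,-0.12,0,0,0,-0.12,0,0,0,-0.12,0,0,0,-0.12,0,0,0,-0.12,0,0,0,-0.12,0,0,0,-0.12,0,0,0,-0.12,0,0,0,-0.1,0,0,0,0,0,0,0,0]
  claw: 1

```text
t: 54.8
eef_pos: [463.5, 93.0, 131.3]
orientation: [-177.1, 4.6, -4.0]
wrist_force: [0.1, -0.3, -0.2]
gripper_width: 0.1
```

```bash
python3 lidt.py 1.68 28
```

```text
t54.8 pos [463.5  93.  131.3] ori [-177.12    4.57   -4.02] F [ 0.1 -0.3 -0.2] w0.1 j6 3
target [363.1 312.2  -7.1] spin 0.054 then dx -126.8 dy -205.0
```

Request:
send_rows:
  deltas: [-8,-12,0,0.054,-16,-26,0,0,-16,-26,0,0,-16,-26,0,0,-16,-26,0,0,-16,-26,0,0,-16,-26,0,0,-16,-26,0,0,-6,-10,0,0,0,0,0,0,0,0,0,0,0,0,0,0,0,0,0,0]

```text
t: 55.88
eef_pos: [362.7, 318.3, 147.5]
orientation: [-177.9, 5.2, -9.3]
wrist_force: [0.2, -0.0, -0.1]
gripper_width: 0.1
```

```bash
python3 lidt.py 1.68 28
```

```text
t55.9 pos [362.7 318.3 147.5] ori [-177.87    5.22   -9.26] F [ 0.2 -0.  -0.1] w0.1 j6 36
target [363.1 312.2  -7.1] spin -0.037 then dx 1.1 dy 6.0
```

Request:
send_rows:
  deltas: [2,2,10,-0.037,2,2,20,0,2,2,20,0,2,2,20,0,1,1,15,0,0,0,10,0,0,0,0,0,0,0,0,0,0,0,0,0,0,0,0,0]

```text
t: 56.72
eef_pos: [370.0, 303.7, 49.2]
orientation: [-177.8, 4.9, -8.2]
wrist_force: [-0.2, -0.8, -0.0]
gripper_width: -0.5
```

```bash
python3 lidt.py 1.68 28
python3 - <<'E'
from h import *
im=vision.snapshot("side");crop(im,120,110,130,100,6,"pics/s1.png")
im=vision.snapshot("top");crop(im,130,190,130,100,6,"pics/s2.png")
E
```

```text
t56.7 pos [370.  303.7  49.2] ori [-177.75    4.89   -8.18] F [-0.2 -0.8 -0. ] w-0.5 j6 32
target [363.1 312.2  -7.1] spin -0.018 then dx -7.9 dy -7.6
```

View pics/s1.png

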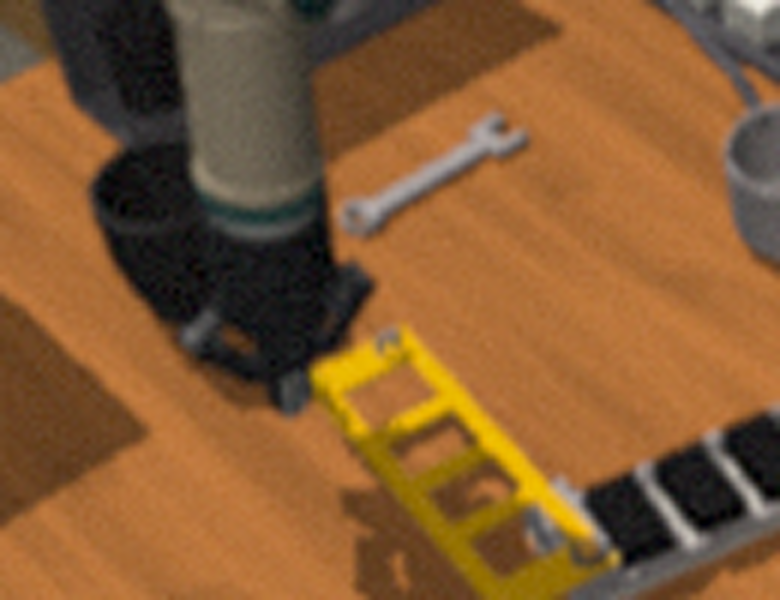

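View pics/s2.png

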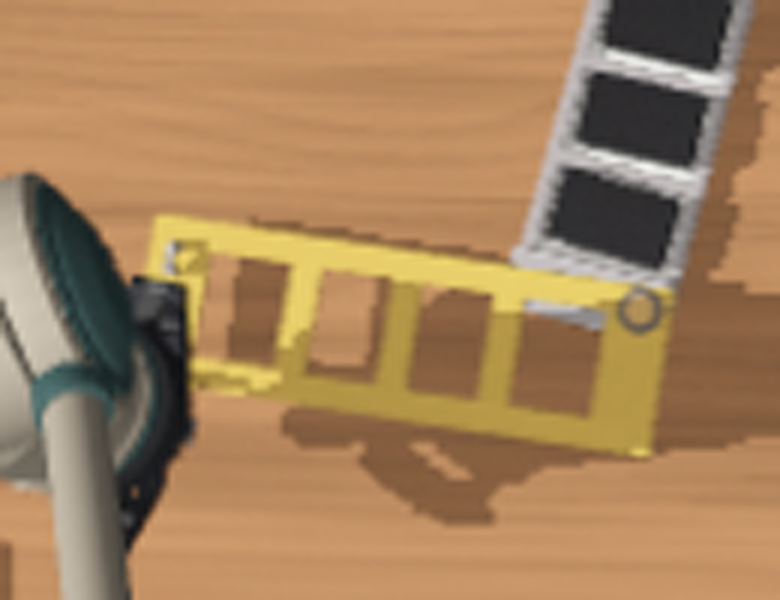

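Request:
send_rows:
  deltas: [6,0,-0.5,0,12,-4,-1,0.05,22,-8,-2,0.1,22,-8,-2,0.1,22,-8,-2,0.1,0,0,0,0,0,0,0,0]

```text
t: 57.4
eef_pos: [459.0, 309.4, 52.1]
orientation: [-179.7, 5.6, -29.0]
wrist_force: [-1.5, -0.1, 0.1]
gripper_width: -0.2
```

```bash
cat >> lidt.py <<'E'
s=telemetry.observe();p=s['eef_pos'][:2]-[431,82]
# solve lid angle s.t. TCP at y_l=68+14.5
r=np.hypot(*p);b=np.arctan2(p[1],p[0]);yl=b-np.arcsin(82.5/r)
print("implied lid ang %.3f x_l %.1f, tool yaw-lid+90 %.1f"%(yl-np.radians(-13.4),r*np.cos(b-yl),s['orientation'][2]-np.degrees(yl)+90))
E
python3 lidt.py 1.3 14.5
python3 - <<'E'
from h import *
im=vision.snapshot("top");crop(im,130,150,150,115,5.3,"pics/s3.png")
E
```

```text
t57.4 pos [459.  309.4  52.1] ori [-179.68    5.62  -29.03] F [-1.5 -0.1  0.1] w-0.2 j6 50
target [465.2 314.5 -28.9] spin -0.002 then dx 2.9 dy -7.4
implied lid ang 1.314 x_l 213.8, tool yaw-lid+90 -0.9
```

View pics/s3.png

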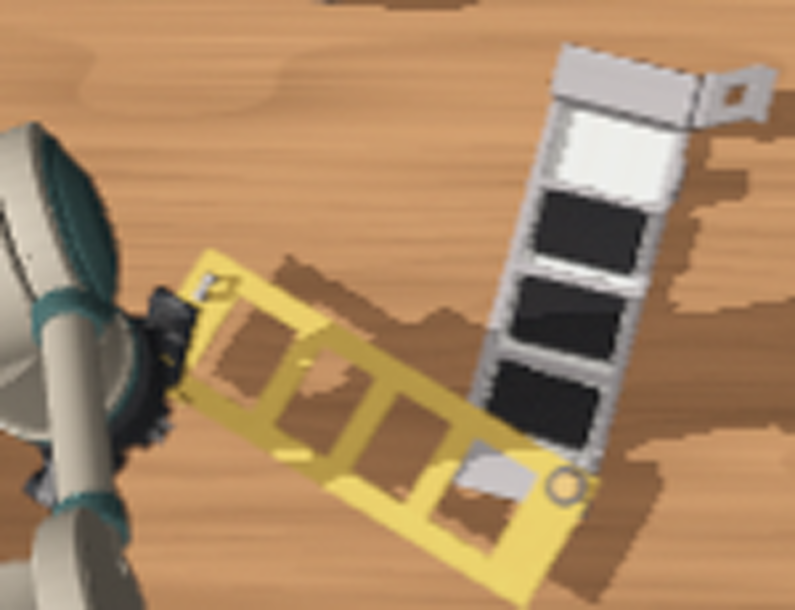

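Request:
send_rows:
  deltas: [20,-9,-1,0.1,22,-9,-1.5,0.1,22,-9,-1.5,0.1,22,-9,-1.5,0.1,0,0,0,0,0,0,0,0]

```text
t: 57.95
eef_pos: [540.0, 285.8, 49.8]
orientation: [177.6, 5.7, -52.4]
wrist_force: [-0.5, -0.9, 0.3]
gripper_width: -0.2
```

```bash
python3 lidt.py 0.9 14.5
```

```text
t58.0 pos [540.  285.8  49.8] ori [177.57   5.7  -52.35] F [-0.5 -0.9  0.3] w-0.2 j6 68
target [553.  282.8 -51.8] spin -0.009 then dx 10.3 dy -8.3
implied lid ang 0.948 x_l 215.9, tool yaw-lid+90 -3.3
```

Request:
send_rows:
  deltas: [21,-9,-1.8,0.08,22,-9,-2,0.09,22,-9,-2,0.09,22,-9,-2,0.09,0,0,0,0,0,0,0,0]

```text
t: 58.45
eef_pos: [603.1, 233.2, 48.5]
orientation: [175.1, 4.9, -72.2]
wrist_force: [-0.3, -0.3, 0.9]
gripper_width: 0.2
```

```bash
python3 lidt.py 0.5 14.5
python3 - <<'E'
from h import *
im=vision.snapshot("top");crop(im,130,110,150,115,5.3,"pics/s4.png")
E
```

```text
t58.5 pos [603.1 233.2  48.5] ori [175.08   4.95 -72.23] F [-0.3 -0.3  0.9] w0.2 j6 82
target [621.6 219.5 -74.8] spin 0.044 then dx 18.2 dy -14.1
implied lid ang 0.586 x_l 213.8, tool yaw-lid+90 -2.4
```

View pics/s4.png

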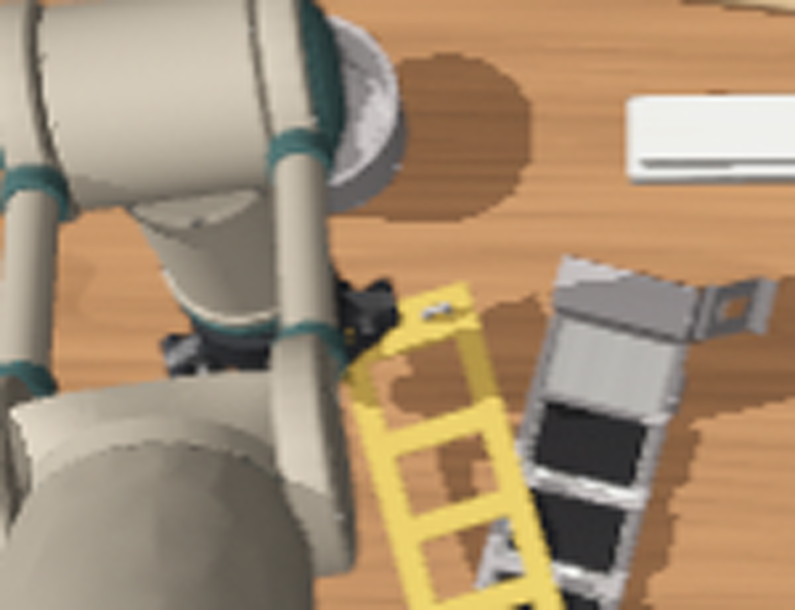

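Request:
send_rows:
  deltas: [21,-9,-1.8,0.08,22,-9,-1.8,0.09,22,-9,-1.6,0.09,22,-9,-1.6,0.1,0,0,0,0,0,0,0,0]

```text
t: 59.0
eef_pos: [643.8, 163.6, 46.5]
orientation: [173.1, 3.2, -92.4]
wrist_force: [0.2, 0.5, 0.4]
gripper_width: -0.2
```

```bash
python3 lidt.py 0.1 14.5
```

```text
t59.0 pos [643.8 163.6  46.5] ori [173.05   3.21 -92.45] F [0.2 0.5 0.4] w-0.2 j6 96
target [660.  134.4 -97.7] spin 0.091 then dx 26.7 dy -20.0
implied lid ang 0.229 x_l 212.4, tool yaw-lid+90 -2.2
```

Request:
send_rows:
  deltas: [20,-9,-3,0.08,16,-7,-2.5,0.07,8,-3,-1.5,0.03,4,-1,-0.5,0,4,0,-0.5,0,4,0,-0.3,0,4,0,0,0,4,0,0,0]

```text
t: 59.67
eef_pos: [651.2, 114.4, 50.5]
orientation: [172.5, 3.0, -101.8]
wrist_force: [4.5, 13.2, -3.0]
gripper_width: 0.1
```

```bash
python3 lidt.py 0 14.5
python3 - <<'E'
from h import *
im=vision.snapshot("top");crop(im,150,140,140,115,5.5,"pics/s5.png")
im=vision.snapshot("side");crop(im,170,110,130,100,6,"pics/s6.png")
E
```

```text
t59.7 pos [651.2 114.4  50.5] ori [ 172.51    3.01 -101.83] F [ 4.5 13.2 -3. ] w0.1 j6 101
target [ 664.1  111.3 -103.4] spin 0.027 then dx 0.1 dy -13.3
implied lid ang 0.000 x_l 206.7, tool yaw-lid+90 1.6
```

View pics/s5.png

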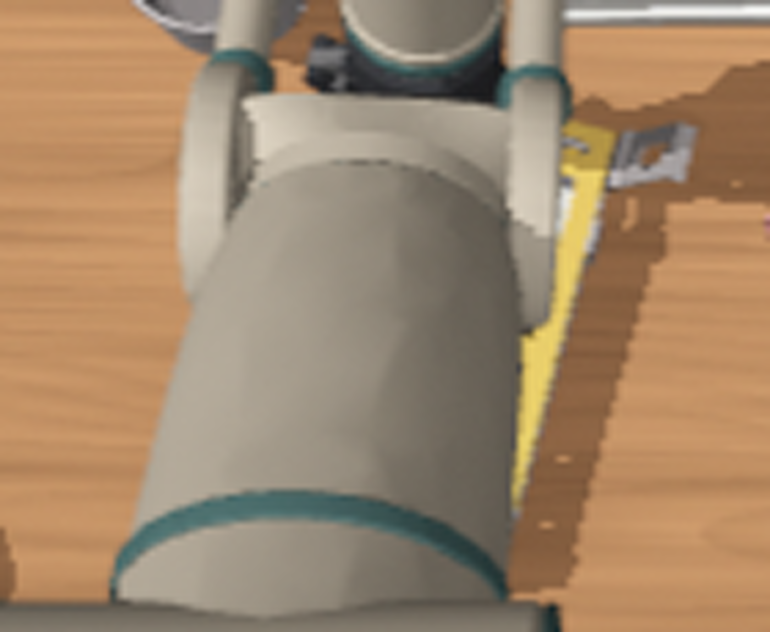

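View pics/s6.png

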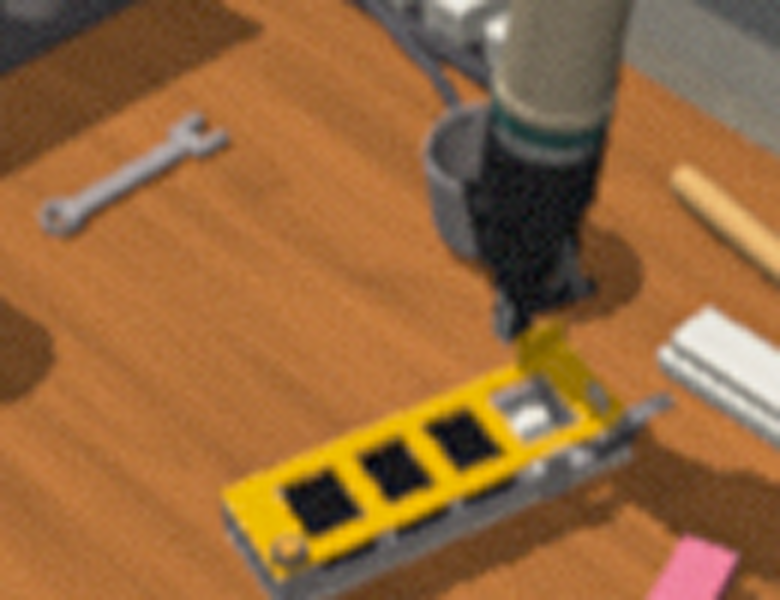

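Run:
```python
from h import *
def loc(x,y,z): return locl((548.2,82.35),np.radians(-13.4),[(x,y,z)])
for th in np.arange(1.6,3.2,.2):
    T=[]
    for x in(99,129):
        t=(x,-47+60*np.cos(th),41+60*np.sin(th)); n=(-np.sin(th),np.cos(th))
        u=(x,t[1]+10*n[0],t[2]+10*n[1])
        T+=[(proj("top",loc(*t))[0]-[145,150]+.5)*5.9-.5,(proj("top",loc(*u))[0]-[145,150]+.5)*5.9-.5]
    print(round(th,1),np.round(T,0).tolist())
print((proj("top",np.vstack([loc(99,-47,41),loc(129,-47,41)]))-[145,150]+.5)*5.9)
im=vision.snapshot("top");crop(im,230,140,70,55,11,"pics/s7.png")
im=vision.snapshot("side");crop(im,245,145,70,55,11,"pics/s8.png")
```

```text
1.6 [[693.0, 113.0], [713.0, 119.0], [709.0, 54.0], [729.0, 60.0]]
1.8 [[717.0, 120.0], [737.0, 126.0], [733.0, 61.0], [752.0, 67.0]]
2.0 [[740.0, 128.0], [758.0, 134.0], [755.0, 69.0], [774.0, 76.0]]
2.2 [[761.0, 136.0], [777.0, 142.0], [776.0, 77.0], [792.0, 84.0]]
2.4 [[778.0, 144.0], [791.0, 150.0], [793.0, 86.0], [806.0, 93.0]]
2.6 [[792.0, 152.0], [801.0, 158.0], [807.0, 94.0], [816.0, 100.0]]
2.8 [[801.0, 159.0], [807.0, 164.0], [816.0, 102.0], [821.0, 108.0]]
3.0 [[806.0, 165.0], [808.0, 170.0], [820.0, 108.0], [822.0, 114.0]]
[[691.22756089 140.39497449]
 [706.05490049  84.39089098]]
```

View pics/s7.png

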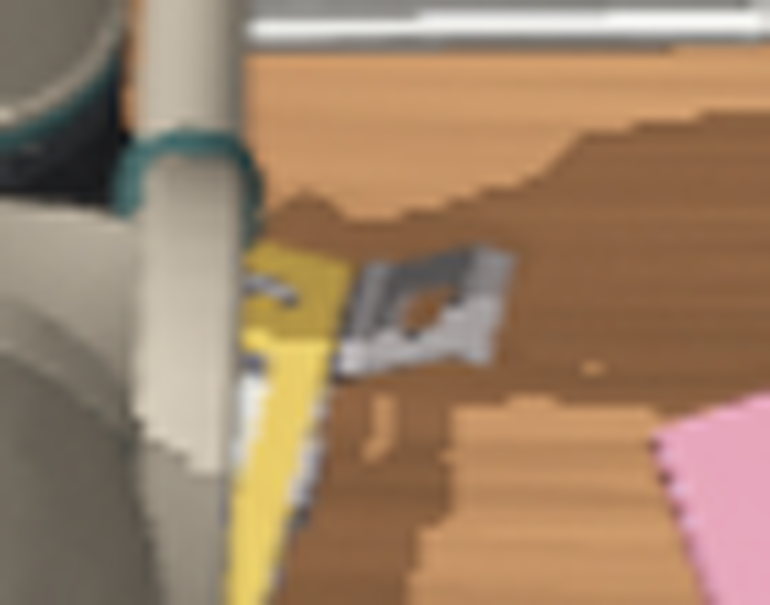

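View pics/s8.png

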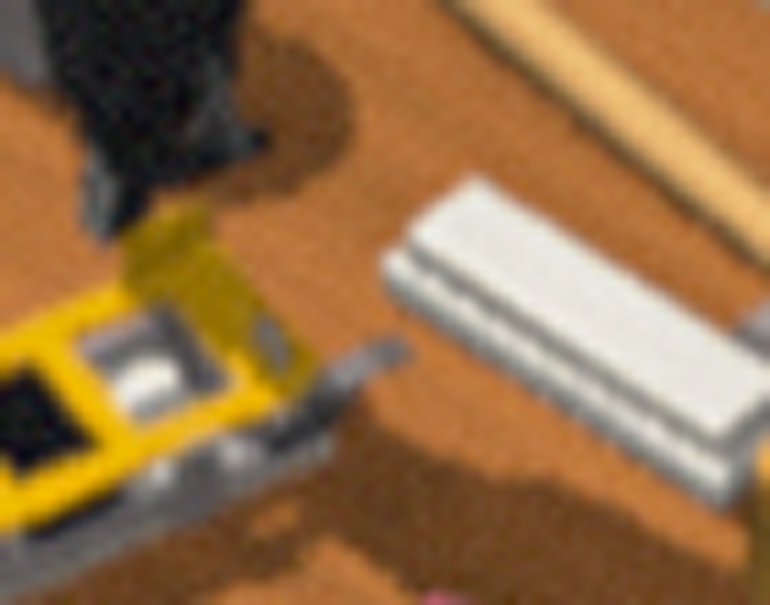

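Request:
send_rows:
  deltas: [-6,0,0,0,-10,0,0,0,0,0,-10,0,0,0,-25,0,0,0,-30,0,0,0,-30,0,0,0,-25,0,0,0,0,0,0,0,0,0,0,0,12,0,0,0,0,0,0,0,0,0]

```text
t: 60.87
eef_pos: [660.2, 121.7, 163.3]
orientation: [171.8, 2.3, -101.2]
wrist_force: [0.2, 0.8, -0.2]
gripper_width: -0.1
```

```bash
cat > hasp.py <<'E'
import sys
from go import *
x,y=float(sys.argv[1]),float(sys.argv[2])
go((*L(C,x,y),C[2]-90))
s=telemetry.observe();p=s['eef_pos'];print("local",locl((0,0),np.radians(13.4),[(p[0]-C[0],p[1]-C[1],p[2])])[0].round(1))
E
python3 hasp.py 114 -112
python3 - <<'E'
from h import *
q=back("top",[((95+.5)/5.9-.5+145,(490+.5)/5.9-.5+150)],43)[0]
print("staple in lid frame",locl((0,0),-np.radians(83.05),[(q[0]-431,q[1]-82,0)])[0].round(1))
E
```

```text
t60.9 pos [660.2 121.7 163.3] ori [ 171.76    2.27 -101.23] F [ 0.2  0.8 -0.2] w-0.1 j6 103
target [ 633.1  -53.  -103.4] spin 0.038 then dx 176.3 dy -14.2
local [ 99.8  64.3 163.3]
staple in lid frame [223.5   6.8   0. ]
```

Request:
send_rows:
  deltas: [12,-1,0,0.038,25,-2,0,0,25,-2,0,0,25,-2,0,0,25,-2,0,0,25,-2,0,0,25,-2,0,0,10,-1,0,0,0,0,0,0,0,0,0,0,0,0,0,0,0,0,0,0]

```text
t: 61.87
eef_pos: [623.0, -58.1, 142.3]
orientation: [170.2, 1.5, -104.2]
wrist_force: [-0.2, 0.7, -0.2]
gripper_width: 0.2
```

```bash
python3 hasp.py 114 -112;  python3 - <<'E'
from h import *
im=vision.snapshot("top");crop(im,170,140,130,110,6,"pics/u1.png")
E
```

```text
t61.9 pos [623.  -58.1 142.3] ori [ 170.18    1.52 -104.22] F [-0.2  0.7 -0.2] w0.2 j6 91
target [ 633.1  -53.  -103.4] spin -0.014 then dx -7.3 dy -8.7
local [ 105.3 -119.3  142.3]
```

View pics/u1.png

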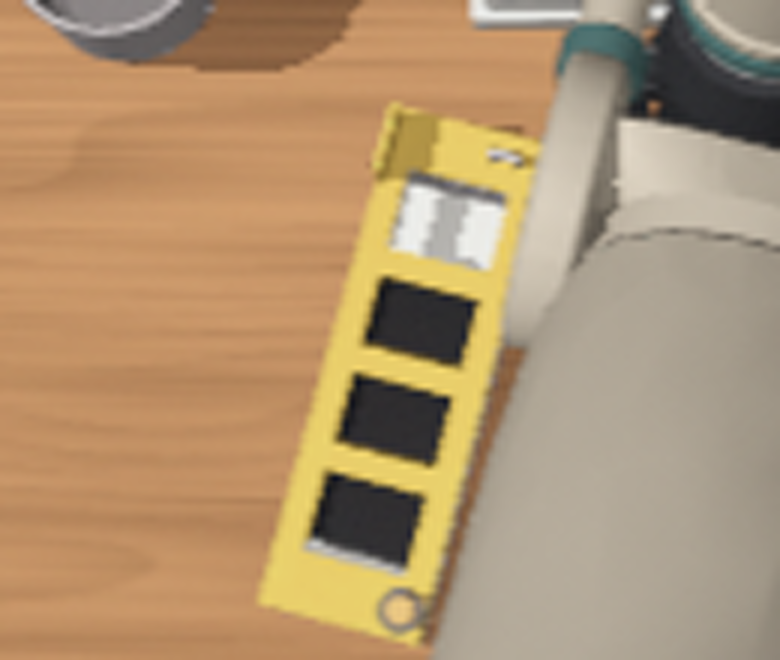

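Request:
send_rows:
  deltas: [0,-5,10,-0.014,0,-5,15,0,0,-5,15,0,0,-3,12,0,0,0,6,0,0,0,0,0,0,0,0,0,0,0,0,0,0,0,0,0]

```text
t: 62.67
eef_pos: [634.4, -50.2, 78.2]
orientation: [170.4, 1.8, -102.6]
wrist_force: [-0.1, -0.9, 0.4]
gripper_width: -0.1
```

```bash
python3 hasp.py 114 -112;  python3 - <<'E'
from h import *
im=vision.snapshot("side");crop(im,220,120,110,90,7,"pics/u2.png")
E
```

```text
t62.7 pos [634.4 -50.2  78.2] ori [ 170.41    1.83 -102.62] F [-0.1 -0.9  0.4] w-0.1 j6 90
target [ 633.1  -53.  -103.4] spin 0.014 then dx 3.0 dy 0.6
local [ 114.6 -109.    78.2]
```

View pics/u2.png

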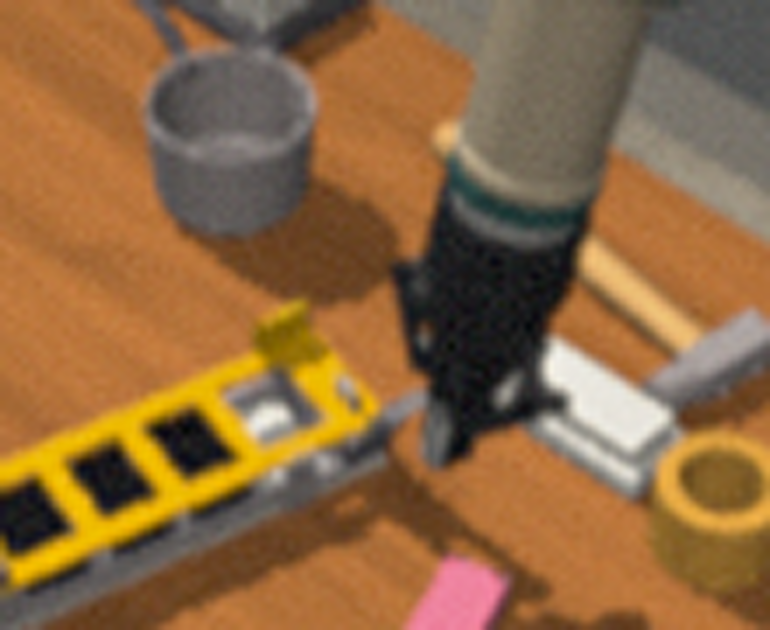

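Request:
send_rows:
  deltas: [-6,0,0,0.014,-9,0,0,0,-9,0,0,0,-9,0,0,0,-9,0,0,0,0,0,0,0,0,0,0,0,0,0,0,0]

```text
t: 63.38
eef_pos: [647.0, -4.7, 82.9]
orientation: [170.8, 1.7, -103.4]
wrist_force: [-0.1, -0.3, 1.3]
gripper_width: 0.2
```

```bash
python3 hasp.py 114 -15;  python3 - <<'E'
from h import *
im=vision.snapshot("side");crop(im,220,120,110,90,7,"pics/u3.png")
E
```

```text
t63.4 pos [647.   -4.7  82.9] ori [ 170.76    1.67 -103.42] F [-0.1 -0.3  1.3] w0.2 j6 94
target [ 655.6   41.3 -103.4] spin -0.000 then dx -46.8 dy 2.3
local [116.3 -61.8  82.9]
```

View pics/u3.png

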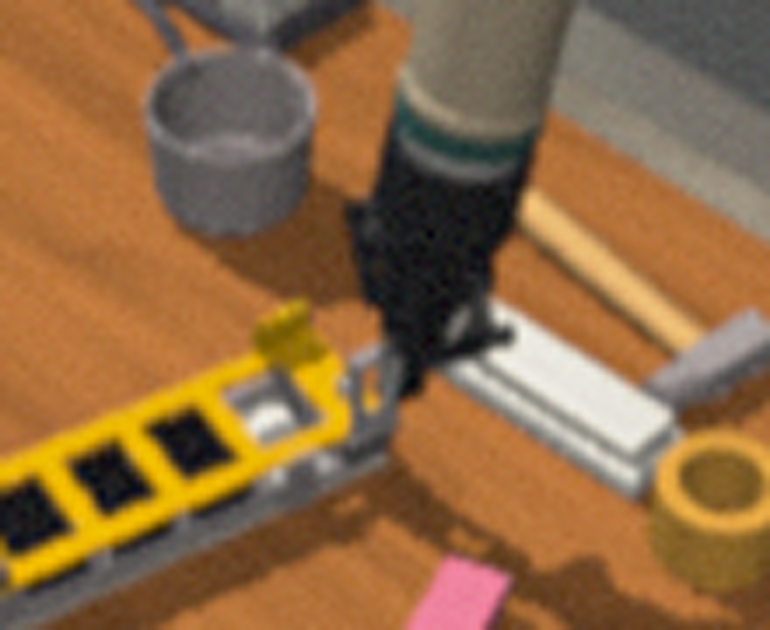

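Request:
send_rows:
  deltas: [-8,0,1,0,-9,0,1.5,0,-9,0,1.5,0,-9,0,1.5,0,-9,0,1,0,0,0,0,0,0,0,0,0,0,0,0,0]

```text
t: 64.1
eef_pos: [656.5, 43.4, 75.9]
orientation: [170.6, 1.7, -103.4]
wrist_force: [-0.5, -0.9, -0.3]
gripper_width: -0.1
```

```bash
python3 hasp.py 114 13;  python3 - <<'E'
from h import *
im=vision.snapshot("side");crop(im,220,120,110,90,7,"pics/u4.png")
E
```

```text
t64.1 pos [656.5  43.4  75.9] ori [ 170.62    1.68 -103.45] F [-0.5 -0.9 -0.3] w-0.1 j6 98
target [ 662.1   68.6 -103.4] spin -0.001 then dx -25.8 dy 0.3
local [114.3 -12.8  75.9]
```

View pics/u4.png

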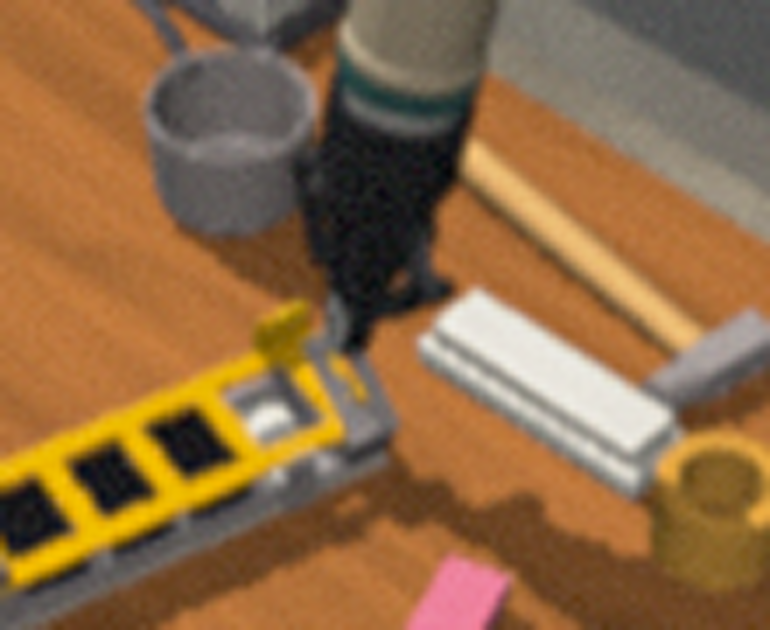

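Request:
send_rows:
  deltas: [-7,0,0,0,-8,0,0,0,-8,0,1,0,0,0,0,0,0,0,0,0,0,0,0,0]

```text
t: 64.65
eef_pos: [658.1, 52.8, 70.3]
orientation: [170.3, 0.1, -103.4]
wrist_force: [-0.5, 0.2, 0.0]
gripper_width: 0.1
```

```bash
python3 hasp.py 114 13
```

```text
t64.7 pos [658.1  52.8  70.3] ori [ 1.7033e+02  1.5000e-01 -1.0340e+02] F [-0.5  0.2  0. ] w0.1 j6 100
target [ 662.1   68.6 -103.4] spin 0.000 then dx -16.3 dy -0.2
local [113.8  -3.3  70.3]
```

Request:
send_rows:
  deltas: [0,-1,5,0,0,-1,5,0,0,-1,5,0,0,0,0,0,0,0,0,0,0,0,0,0]

```text
t: 65.15
eef_pos: [659.5, 55.2, 54.8]
orientation: [170.4, 0.4, -103.4]
wrist_force: [-0.3, 0.0, -0.5]
gripper_width: -0.0
```

```bash
python3 hasp.py 114 13;  python3 - <<'E'
from h import *
im=vision.snapshot("side");crop(im,220,120,110,90,7,"pics/u5.png")
E
```

```text
t65.2 pos [659.5  55.2  54.8] ori [ 170.44    0.39 -103.43] F [-0.3  0.  -0.5] w-0.0 j6 100
target [ 662.1   68.6 -103.4] spin -0.001 then dx -13.6 dy 0.6
local [114.6  -0.6  54.8]
```

View pics/u5.png

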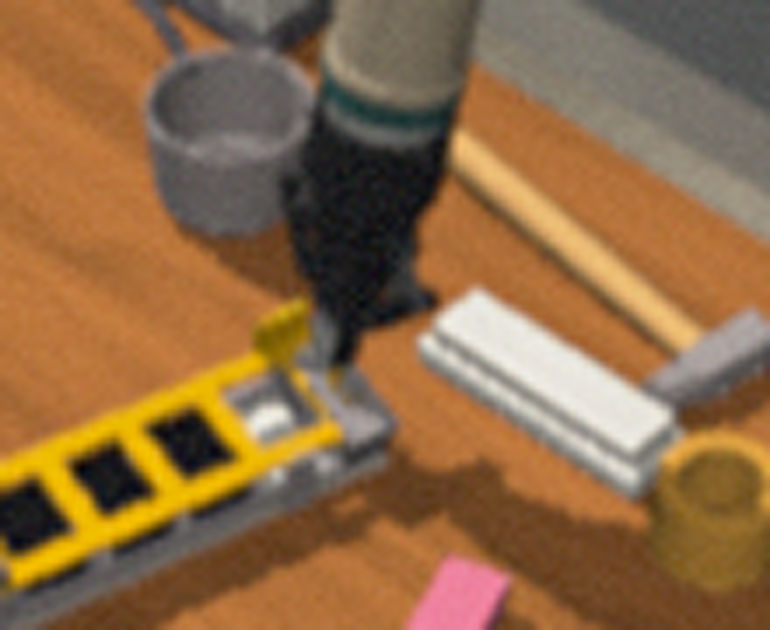

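Request:
send_rows:
  deltas: [0,-0.5,3,0,0,-0.5,3,0,0,0,2,0,0,0,0,0,0,0,0,0,0,0,0,0]

```text
t: 65.7
eef_pos: [660.2, 55.3, 47.5]
orientation: [170.6, 0.4, -103.4]
wrist_force: [-0.8, -0.1, 2.1]
gripper_width: 0.3
```

```bash
python3 hasp.py 114 13
```

```text
t65.7 pos [660.2  55.3  47.5] ori [ 170.59    0.43 -103.44] F [-0.8 -0.1  2.1] w0.3 j6 100
target [ 662.1   68.6 -103.4] spin -0.001 then dx -13.4 dy 1.2
local [115.2  -0.4  47.5]
```

Request:
send_rows:
  deltas: [0,0,2,0,0,0,2,0,0,0,2,0,0,0,2,0]

```text
t: 66.03
eef_pos: [661.4, 57.0, 44.4]
orientation: [170.9, 0.6, -103.5]
wrist_force: [-2.0, -1.5, 13.5]
gripper_width: 0.2
```

```bash
python3 hasp.py 114 13
```

```text
t66.0 pos [661.4  57.   44.4] ori [ 170.94    0.64 -103.47] F [-2.  -1.5 13.5] w0.2 j6 100
target [ 662.1   68.6 -103.4] spin -0.001 then dx -11.4 dy 2.0
local [116.    1.6  44.4]
```

Request:
send_rows:
  deltas: [3,0,0,0,0,0,-3,0,0,0,-6,0,0,0,-15,0,0,0,-30,0,0,0,-35,0,0,0,-35,0,0,0,0,0,0,0,0,0,0,0,0,0]

```text
t: 66.87
eef_pos: [678.5, 47.4, 170.8]
orientation: [170.7, 0.5, -103.5]
wrist_force: [-0.6, 0.0, 0.4]
gripper_width: 0.1
```

```bash
python3 hasp.py 114 -150;  python3 - <<'E'
from h import *
im=vision.snapshot("side");crop(im,220,120,110,90,7,"pics/u6.png")
E
```

```text
t66.9 pos [678.5  47.4 170.8] ori [ 170.66    0.52 -103.5 ] F [-0.6  0.   0.4] w0.1 j6 100
target [ 624.3  -90.  -103.4] spin -0.002 then dx 146.2 dy 20.9
local [134.9  -3.8 170.8]
```

View pics/u6.png

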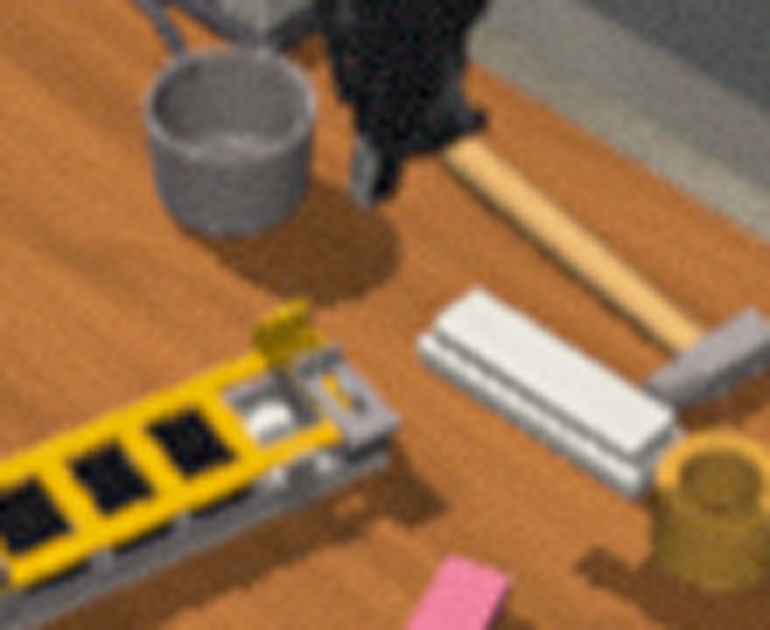

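Request:
send_rows:
  deltas: [15,0,-3,0,30,2,-4,0,30,2,-4,0,30,2,-4,0,30,2,-4,0,30,2,-4,0,30,2,-4,0,30,2,-4,0,30,2,-4,0,30,2,-4,0,15,2,-2,0,0,0,0,0,0,0,0,0,0,0,0,0]

```text
t: 68.08
eef_pos: [576.3, -261.1, 196.1]
orientation: [168.4, 0.3, -103.5]
wrist_force: [0.3, 0.6, 0.7]
gripper_width: 0.2
```

Run:
```python
from ov import *
im=vision.snapshot("top");cv2.imwrite("pics/v1.png",cv2.resize(im[:,:,::-1],(800,600)))
c=(548.2,82.35);y=np.radians(-13.4)
th=0
S=[(rect((431,82),y,-14,242,-12,68,40),(0,0,255)),(rect(c,y,99,129,-47,13,44),(255,0,0)),(rect(c,y,99,129,13,13.1,54),(0,255,0))]
overlay(im,170,140,130,110,6,"pics/v2.png",S)
im=vision.snapshot("side");crop(im,245,145,70,55,11,"pics/v3.png")
print(telemetry.observe()['eef_pos'])
```

```text
[ 576.7905888  -260.23826539  196.12144052]
```

View pics/v1.png

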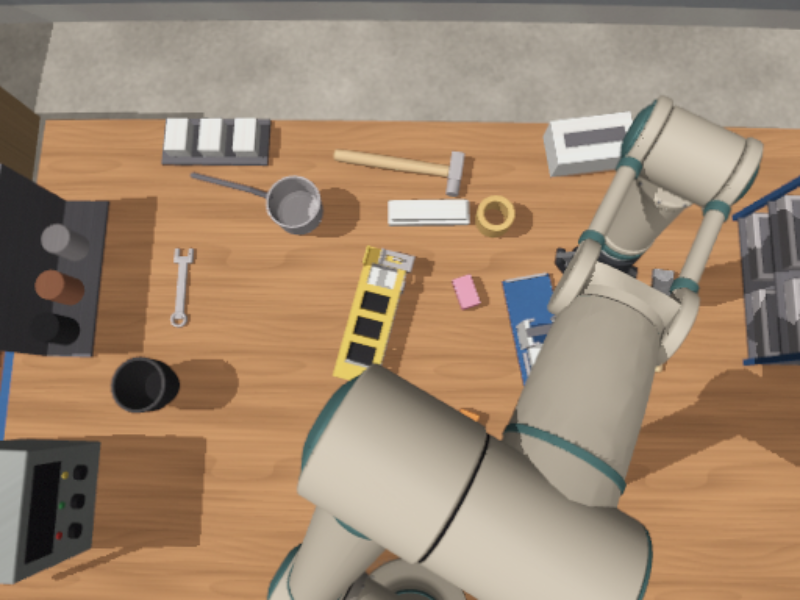

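View pics/v2.png

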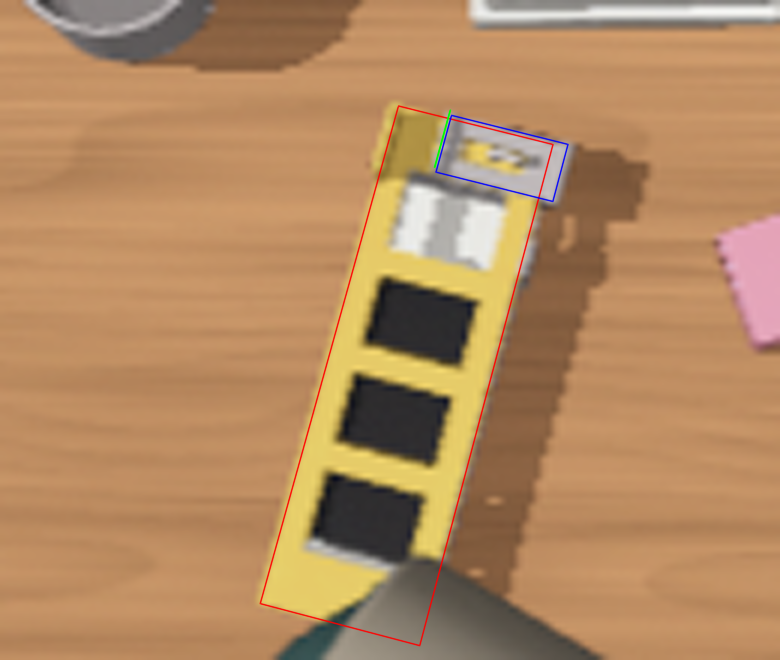

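View pics/v3.png

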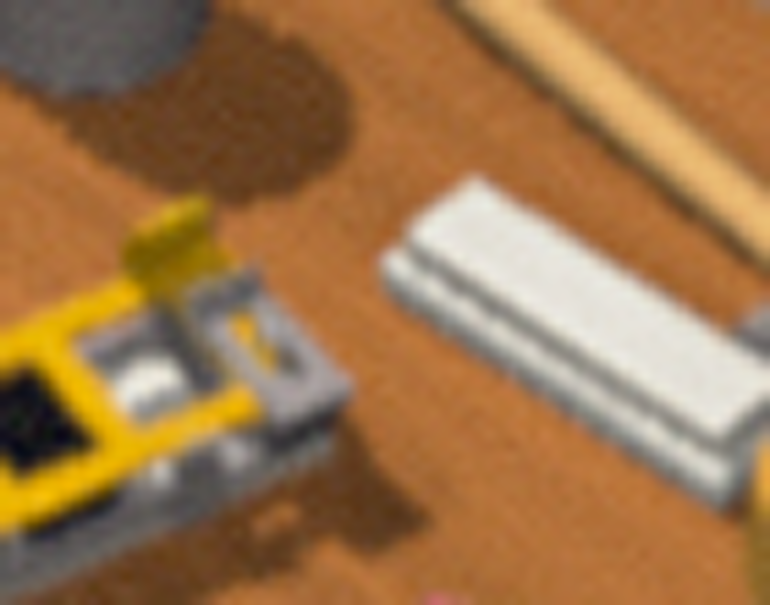

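Run:
```python
import cv2,numpy as np
for f in("top0","r3"):
    i=cv2.imread(f"pics/{f}.png").astype(int)[380:430,540:590]
    m=(i[:,:,2]>130)&(i[:,:,1]<80);v,u=np.nonzero(m);print(f,u.mean()+540,v.mean()+380,m.sum())
a=cv2.imread("pics/top0.png").astype(int);b=cv2.imread("pics/v1.png").astype(int)
for n,(x,y,w,h) in dict(wrench=(165,240,35,90),crucible=(108,350,75,65),ladle=(185,165,140,75),ingot=(385,195,88,33),bush=(472,190,48,48),pink=(450,270,35,42)).items():
    print(n,np.abs(a-b)[y:y+h,x:x+w].mean().round(1))
c=cv2.imread("pics/r3.png").astype(int);print("brush",np.abs(a-c)[260:375,640:690].mean().round(1))
```

```text
top0 561.4739884393064 404.4161849710983 173
r3 561.4470588235295 404.3529411764706 170
wrench 2.0
crucible 1.5
ladle 1.5
ingot 3.1
bush 1.9
pink 5.4
brush 17.2
```

```bash
python3 -c "
from station import arm;print(arm.close_job())"
```

```text
the job is handed in; nothing more can be done
None
```

The cassette is loaded, the lid is shut and the hasp lies flat over the staple. I handed the job in at about 68 s.

**Blocks:** There were three blocks: two in the magazine and one on the bench. I fed the magazine blocks out one at a time and laid all three flat in nests 1, 2 and 3. The second fed block was found knocked askew on the magazine bed, so I measured it again and picked it up from there. After the second feed, the pictures showed the magazine empty and no other black blocks on the bench.

**Slide:** I drew it back against its stop. In a picture taken after the last block was placed, the knob was within 0.1 pixel of where it started. It was hidden behind the arm in the final pictures, but nothing went near it after that.

**Lid and hasp:** I pushed the lid by its tab until it pressed on the end stop at about 14 N. I then swung the hasp over and pressed it flat at about 13 N. In the last pictures the staple shows through the hasp's slot, and both sit where I expected them.

**Other things on the bench:** The wrench, crucible, ladle, ingot and bush look unchanged from the first picture. The brush area did differ in that comparison (17 grey levels). I put this down to the arm's shadow, because the brush is in the same place by eye. It was partly hidden in the last view.

**Less clean than planned:** The tool slowly tilted towards the base during the run, up to about 12°. I straightened it once by pulling against the slide's stop. It was leaning 3–8° when I set the last two blocks down, but they lie flat in the pictures.

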